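# Close up the refilled wipes tubs and stand them in the checkout holder

## Task

The wipes tubs on the checkout counter have just been refilled and their lids are only loosely on. Stand every tub fully down in a pocket of the yellow holder, screw its lid down until it is snug without overtightening it, and press its dispensing flap shut so the wipes do not dry out. Leave the spray bottle, the stapler and the pump bottle where they are.

Things in the scene. Friction and masses are not known exactly. Their poses are not given: they have to be found in the camera images.
- holder: Tub holder, screwed to the counter: yellow steel base plate 110 x 310 x 6 mm, long along its own y, carrying three equal square cups in a row, 100 mm apart. Each cup is 72 x 72 mm inside, 80 x 80 mm outside, floor 10 mm and rim 52 mm above the counter. Origin: centre of the underside; z up. Any tub may go in any pocket.
- pocket1 (a point): Centre of the floor of the end cup at the holder's -y side, 10 mm above the counter. x and y run along the cup's walls, z up. A tub fits squarely, any of the four ways round, with 3 mm of play each side, and cannot turn in it.
- pocket2 (a point): The same for the middle cup.
- pocket3 (a point): The same for the end cup at the holder's +y side.
- tub1: Wipes tub (all alike, 2 or 3 present): square white body with plain label, 66 x 66 x 112 mm, sides along its x and y; 58 mm square shoulder up to 128 mm; round ribbed lid, 58 mm across, skirt from 138 to 164 mm above the underside (lid top at 164, up to 2 mm more unscrewed). Origin: centre of underside, z up. About 0.4 kg. Can be lifted by gripping across the lid; the thread holds.
- tub2: Second tub, like tub1. A tub standing free on the counter turns along with its lid; in a pocket of the holder it cannot.
- tub3: Third tub, like tub1.
- lid1 (a joint): Free turning of tub1's screw lid down its thread (rad), growing as it is screwed on (clockwise from above); starts loose at -2.6 to -1.2 and ends at 0, where the sealing ring meets the neck. The running thread takes about 0.1 N m. It sinks 0.8 mm per rad.
- lid2 (a joint): The same for tub2's lid.
- lid3 (a joint): The same for tub3's lid.
- seal1 (a joint): How far tub1's lid has been turned beyond lid1 = 0, squeezing the sealing ring (rad, 0 to 1). There the torque jumps from 0.1 to 0.24 N m and rises by 1.5 N m per rad (0.54 at 0.2) while turning; held still it is about 0.24 less. Let go, the lid eases back to about 0.16 if turned further, else stays. Snug: 0.05 or more. Overtightened: past 0.60.
- seal2 (a joint): The same for tub2's lid.
- seal3 (a joint): The same for tub3's lid.
- lid1_top (a point): Centre of the flat top of tub1's lid, on the thread's axis; the 58 mm ribbed skirt reaches 26 mm down from here. The frame turns with the lid: x points from the flap's hinge to its free edge, z up. The hinge line lies on the lid's top, 18 mm from this point towards -x. Ajar, the flap rises up to 30 mm above this point; seen from above it stays within the lid's outline.
- lid2_top (a point): The same for tub2's lid.
- lid3_top (a point): The same for tub3's lid.
- flap1 (a joint): Opening of the white dispensing flap on tub1's lid (rad): 0 shut flat, growing as it opens. Starts 0.4 to 0.8, stays where it is left, and shuts by pushing it down against a stiff hinge (0.12 N m: 6 N at 20 mm from the hinge). Shut: under 0.07. The flap is 36 mm from hinge to free edge, 30 mm wide, 5 mm thick; shut, its top is 5 mm above the lid's top.
- flap2 (a joint): The same for tub2's flap.
- flap3 (a joint): The same for tub3's flap.
- spray: Bystander: trigger spray bottle, 84 mm across, 225 mm high, its nozzle reaching 72 mm out along its -x axis. Origin: centre of the underside.
- stapler: Bystander: black desk stapler lying on its base, 150 mm long (along its x), 38 mm wide, 65 mm high. Origin: centre of the underside.
- pump: Bystander: hand-sanitiser pump bottle, 62 mm across, 160 mm high. Origin: centre of the underside.
Mind the look-alikes: they are no part of the job. Leave any green or purple look-alike of the tub3 alone.

How it is judged:
At the end, for the whole second after the job is handed in: Every tub present stands upright (within 0.06 rad) and at rest in one of the holder's pockets, within 7 mm of the pocket's centre and less than 4 mm above its floor; its lid is 0.05 to 0.60 rad past the point where the sealing ring meets the neck; its flap is shut to under 0.07 rad (((horizontal distance between tub1 and pocket1 below 0.007 m and z of tub1 in the frame of pocket1 below 0.004 m) or (horizontal distance between tub1 and pocket2 below 0.007 m and z of tub1 in the frame of pocket2 below 0.004 m) or (horizontal distance between tub1 and pocket3 below 0.007 m and z of tub1 in the frame of pocket3 below 0.004 m)) and angle between each of tub1, tub2, tub3's own z axis and vertical below 0.06 rad and linear speed of each of tub1, tub2, tub3 below 0.02 m/s and value of joint seal1 between 0.05 and 0.6 rad and value of joint each of flap1, flap2, flap3 below 0.07 rad and ((horizontal distance between tub2 and pocket1 below 0.007 m and z of tub2 in the frame of pocket1 below 0.004 m) or (horizontal distance between tub2 and pocket2 below 0.007 m and z of tub2 in the frame of pocket2 below 0.004 m) or (horizontal distance between tub2 and pocket3 below 0.007 m and z of tub2 in the frame of pocket3 below 0.004 m)) and value of joint seal2 between 0.05 and 0.6 rad and ((horizontal distance between tub3 and pocket1 below 0.007 m and z of tub3 in the frame of pocket1 below 0.004 m) or (horizontal distance between tub3 and pocket2 below 0.007 m and z of tub3 in the frame of pocket2 below 0.004 m) or (horizontal distance between tub3 and pocket3 below 0.007 m and z of tub3 in the frame of pocket3 below 0.004 m)) and value of joint seal3 between 0.05 and 0.6 rad); the robot touches nothing.
It fails at once if a lid is overtightened (more than 0.60 rad past the point where its sealing ring meets the neck) (value of joint any of seal1, seal2, seal3 above 0.6 rad).
It fails at once if the trigger spray bottle is pushed more than 30 mm or knocked over (distance of spray from where it was at the start of the episode above 0.03 m or angle between spray's own z axis and vertical above 0.35 rad).
It fails at once if the stapler is pushed more than 30 mm or knocked over (distance of stapler from where it was at the start of the episode above 0.03 m or angle between stapler's own z axis and vertical above 0.35 rad).
It fails at once if the hand-sanitiser pump bottle is pushed more than 30 mm or knocked over (distance of pump from where it was at the start of the episode above 0.03 m or angle between pump's own z axis and vertical above 0.35 rad).
Of tub1, tub2, tub3 only 2 to 3 are there at a start; the rules pass over those that are not, and their reading is None.
At some moment in a run one of tub1, tub2, tub3 may be knocked a few centimetres aside while the robot is not near it.
It also fails if it takes over 210 s, if anything falls off the work surface, if the arm or the gripper's body presses on something with over 40 N, if the wrist force passes 120 N, or if a joint passes its speed limit or range.

## Robot

A 6-joint arm with a two-finger parallel gripper is mounted at the origin on the work surface. World frame = base frame: x ahead of the robot, y to its left, z up, the work surface at z = 0. Lengths are in m, angles in rad, forces in N, time in s.
With the tool pointing down it reaches from about 0.275 to 0.725 m from the base axis. Payload 5.6 kg.
Tool frame: the origin (TCP) lies between the finger pads; the fingertips stand 14 mm ahead of it and the grasp point (between the pads) lies 5 mm behind it; z points along the fingers, y is the line along which they close (so a half turn about z gives the same grasp; the last joint's range is limited). The gripper opens to 85 mm and grips with 20 to 120 N. Pads are 22 mm wide; open, the fingers measure 114 mm over their backs; the gripper's body (76 mm by 85 mm) begins 54 mm behind the grasp point. The pads swing forward as they close: fully open they stand 13 mm farther back than shut.
Start: joints at [-0.929, 0.255, 0.108, 0, -1.424, -0.285], TCP at [0.192, -0.515, 0.245] pointing down, gripper open.
Joint ranges: [-2.95, 2.95], [-1.21, 1.97], [-1.09, 1.5], [-2.87, 1.71], [-2.94, -0.07], [-3.05, 3.05]. Speed limits (rad/s): [2.57, 2.57, 3.14, 3.14, 3.14, 3.14].

## Interface

Orientations are given as a unit quaternion [x, y, z, w].
In Python, from workcell import manip, viewer gives the robot as it stands. The module is installed in compiled form; this text tells all that it offers.
- The arm moves only by the tool jog_arm, never from a script. Its argument "moves" is a list of rows, each an object with "translation": the shift along the tool's x, y, z in m, a list of three; "twist": the turn, a rotation vector about the tool's x, y, z in degrees, a list of three. In form: [{"translation": [tx, ty, tz], "twist": [ax, ay, az]}, ...]. A call has 1 to 20 rows; each row is the pose to reach, as a shift and turn from the pose commanded when the call began, along the tool's axes at that moment; what a row does not reach only later rows make up. A row lasts 1/10 s, in which the tool goes at most 50 mm and 8.59 degrees, less where a joint would pass 70% of its speed; a pose out of reach is approached as far as the arm can. A call with a gripper value outside its range is refused whole. "grip" is the closure, from 0 (fully open) to 1 (shut), set as the call begins (left out, the last holds). The fingers move at their own pace and stop on an object; the grip force is fixed at half the most. Time passes only in rows, so rows that repeat a pose let the fingers close. It gives the time, the measured TCP pose, the force, the opening and the grip force at its end, in the units of the state.
- manip.state(): the state, without advancing time (a new reading comes with each control period).
- viewer.capture(name): name is "side" or "top"; returns a dict with "frame" (384x512x3 uint8, red, green, blue), "camera_matrix" (3x3 intrinsics, pixels), "dist" ([k1, k2, p1, p2, k3] as OpenCV has them; the pictures are not rectified), "R" (3x3) and "t" (3): a world point X has camera coordinates R X + t. Camera axes: x right, y down, z forward; pixel columns grow to the right and rows downward; lengths in m; the calibration is good to about 2 mm. A picture is of the moment at which its call begins. There is no depth.
- manip.sign_off(): hands the job in; it is judged then, once.
The state is a dict: "time": time; "joints": joint angles; "qd": joint speeds; "effort": joint torques, N m; "position": TCP position; "orientation": TCP orientation; "contact_force": force on the tool from outside, world axes, zero at the start; "ft_torque": the same for the moment, N m; "opening": opening from 0.0 (shut) to 1.0 (fully open); "grip_force": force on a finger pad.
Only numpy, scipy, OpenCV 4.12 (cv2) and the standard library are available. Lean on these libraries where they do the work, as an engineer would, in place of code of your own. Each camera call takes 0.05 s, during which the arm holds its last target. There are 200 camera calls.

## Working session

There is one attempt and no reset: what is moved stays moved. The work goes in short steps, Python scripts to look and compute and a tool call to move; the robot and the scene stay as the last step left them, time stands still between calls to the robot, and variables do not carry over. Pictures are saved under pics/ and viewed, at most 14 in all, crops included, and the job is handed in when it is done.

Besides the shell and the picture viewer there is one more tool, called after "Call:" as name([rows], argument=value, ...), one row to a line, values as JSON. jog_arm: Moves the arm, as the interface text tells. Its arguments: {"type":"object","properties":{"moves":{"type":"array"},"grip":{"type":"number"}},"required":["moves"]}

```bash
mkdir -p pics
cat > h.py <<'E'
import numpy as np, cv2
from workcell import manip, viewer
def cap(n,fn):
    c=viewer.capture(n); cv2.imwrite('pics/'+fn+'.png',c['frame'][:,:,::-1]); np.save('pics/'+fn+'.npy',c,allow_pickle=True); return c
def load(fn): return np.load('pics/'+fn+'.npy',allow_pickle=True).item()
def proj(c,X): 
    return cv2.projectPoints(np.array(X,float).reshape(-1,1,3),cv2.Rodrigues(np.array(c['R']))[0],np.array(c['t'],float),np.array(c['camera_matrix']),np.array(c['dist'],float))[0].reshape(-1,2)
def back(c,uv,z):
    n=cv2.undistortPoints(np.array(uv,float).reshape(-1,1,2),np.array(c['camera_matrix']),np.array(c['dist'],float)).reshape(-1,2)
    R=np.array(c['R']);o=-R.T@np.array(c['t'])
    d=np.c_[n,np.ones(len(n))]@R
    return o+d*((z-o[2])/d[:,2])[:,None]
E
python3 - <<'E'
from h import *
for n in('top','side'):
    c=cap(n,n+'0'); R=np.array(c['R']); print(n,-R.T@np.array(c['t']),R[2],c['camera_matrix'],c['dist'])
s=manip.state();print(s)
E
cd pics; python3 -c "
import cv2
for n in('top0','side0'):
    cv2.imwrite(n+'b.png',cv2.resize(cv2.imread(n+'.png'),(800,600),interpolation=cv2.INTER_CUBIC))"
```

```text
top [ 4.82179661e-01 -8.68711635e-04  1.44613176e+00] [ 0.07483905  0.01088147 -0.99713625] [[439.37595694   0.         253.62490764]
 [  0.         439.37595694 179.20809719]
 [  0.           0.           1.        ]] [-0.13823663  0.          0.          0.          0.        ]
side [0.18952978 1.12764203 0.89894361] [ 0.28110892 -0.79278437 -0.54080561] [[450.83821868   0.         255.02548218]
 [  0.         450.83821868 191.69199943]
 [  0.           0.           1.        ]] [-0.11518047  0.          0.          0.          0.        ]
{'time': 0.1, 'joints': array([-9.29391331e-01,  2.55715580e-01,  1.07151768e-01, -3.60618917e-04,
       -1.42390398e+00, -2.84594439e-01]), 'qd': array([-0.00096756, -0.00202375,  0.000976  ,  0.0006248 ,  0.00073662,
       -0.00024513]), 'effort': array([-1.82339616e-03, -3.87602341e+01,  2.38473451e+01,  5.37782058e+00,
       -3.78291967e-03, -1.18462765e-05]), 'position': array([ 0.19200015, -0.51496882,  0.24448802]), 'orientation': array([-1.77434206e-01,  9.84132294e-01,  8.27400555e-04, -2.13698575e-04]), 'contact_force': array([-0.41869039,  0.56291833, -0.99929045]), 'ft_torque': array([ 0.02109468, -0.0006139 ,  0.0080521 ]), 'grip_force': 0.0, 'opening': 1.0012925487629472}
```

View pics/top0b.png

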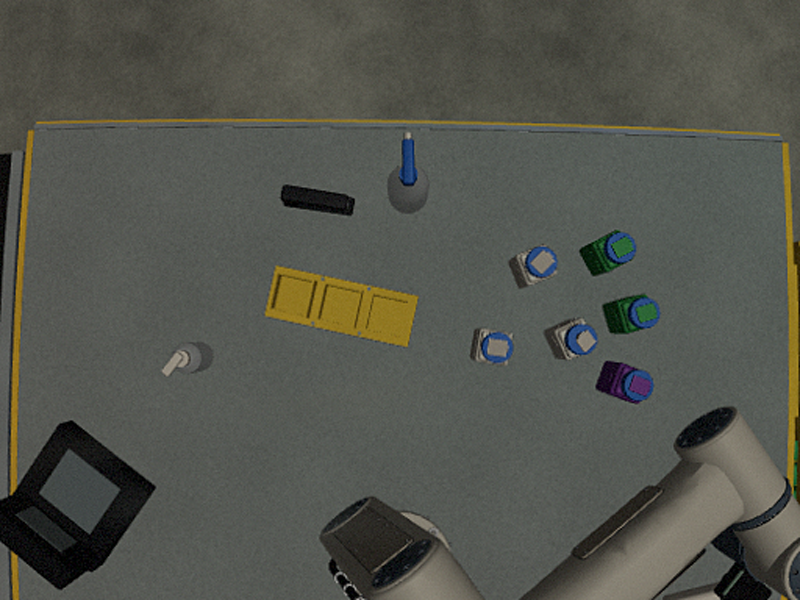

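View pics/side0b.png

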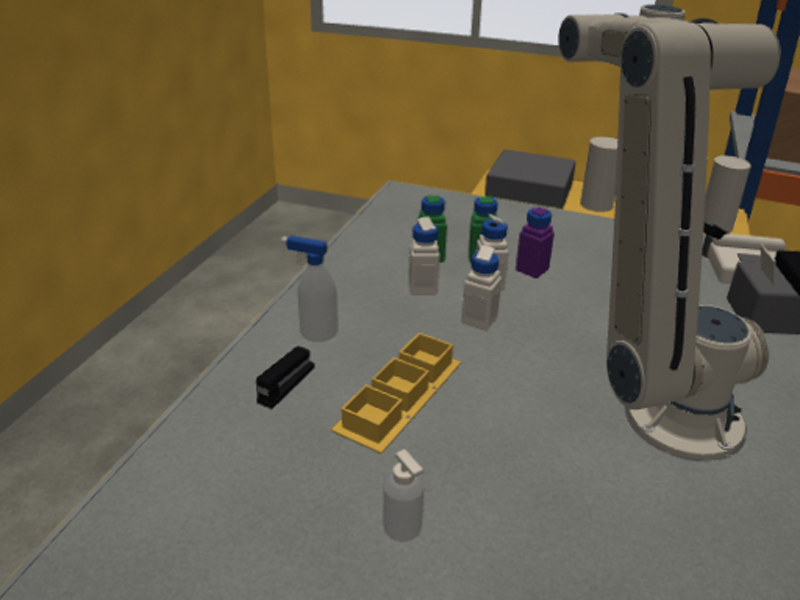

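Run:
```python
from h import *
a=cv2.imread('pics/top0.png')
A=cv2.resize(a[145:245,295:425],None,fx=6,fy=6,interpolation=cv2.INTER_CUBIC)
cv2.imwrite('pics/ctubs.png',np.clip(A*1.5,0,255).astype(np.uint8))
B=cv2.resize(a[160:232,160:276],None,fx=6.8,fy=6.8,interpolation=cv2.INTER_CUBIC)
cv2.imwrite('pics/chold.png',np.clip(B*1.5,0,255).astype(np.uint8))
c=load('top0')
hsv=cv2.cvtColor(a,cv2.COLOR_BGR2HSV)
m=((hsv[...,0]>100)&(hsv[...,0]<125)&(hsv[...,1]>140)&(hsv[...,2]>50)).astype(np.uint8)
n,l,st,ce=cv2.connectedComponentsWithStats(m)
for i in range(1,n):
    if st[i,4]>40:
        h=cv2.convexHull(np.argwhere(l==i)[:,::-1].astype(np.int32)); (u,v),ax,an=cv2.fitEllipse(h)
        print(st[i],ce[i],(u,v),ax,back(c,[(u,v)],.160)[0])
m=((hsv[...,0]>20)&(hsv[...,0]<32)&(hsv[...,1]>150)&(hsv[...,2]>60)).astype(np.uint8)
m[:, :150]=0;m[:,300:]=0;m[:130]=0
ys,xs=np.nonzero(m); r=cv2.minAreaRect(np.c_[xs,ys].astype(np.float32)); print(r, cv2.boxPoints(r), back(c,cv2.boxPoints(r),0.0))
```

```text
[256  89  11  29 230] [261.         104.09565217] (260.9370422363281, 103.22301483154297) (11.92125415802002, 31.410734176635742) [ 0.8066181  -0.00463059  0.16      ]
[387 149  20  19 165] [395.91515152 158.5030303 ] (396.6031799316406, 158.0967559814453) (18.892406463623047, 19.649179458618164) [ 0.64911591 -0.41218504  0.16      ]
[336 158  21  19 150] [345.34       167.17333333] (346.2048034667969, 167.06146240234375) (18.740324020385742, 19.588953018188477) [ 0.61934834 -0.25968862  0.16      ]
[403 190  19  20 160] [411.14375 200.09375] (412.1212463378906, 199.8714141845703) (18.37972640991211, 19.599857330322266) [ 0.52516768 -0.45881341  0.16      ]
[362 208  20  19 171] [370.29239766 216.50292398] (371.71112060546875, 216.82896423339844) (18.839231491088867, 19.616954803466797) [ 0.47364355 -0.33619481  0.16      ]
[308 213  20  19 144] [317.63194444 221.86111111] (317.7882385253906, 221.97410583496094) (18.49412727355957, 19.792200088500977) [ 0.45657908 -0.17656538  0.16      ]
[399 237  19  20 161] [407.06832298 246.2484472 ] (407.9476013183594, 246.40765380859375) (18.6210994720459, 19.61540985107422) [ 0.3874224  -0.44621824  0.16      ]
((218.18411254882812, 195.45306396484375), (93.34158325195312, 33.011566162109375), 12.264774322509766) [[169.0722  201.66786]
 [176.08484 169.40974]
 [267.29602 189.23827]
 [260.2834  221.49638]] [[ 0.5113516   0.29364375  0.        ]
 [ 0.61900847  0.27341852  0.        ]
 [ 0.55834881 -0.03071501  0.        ]
 [ 0.45197717 -0.00940008  0.        ]]
```

View pics/ctubs.png

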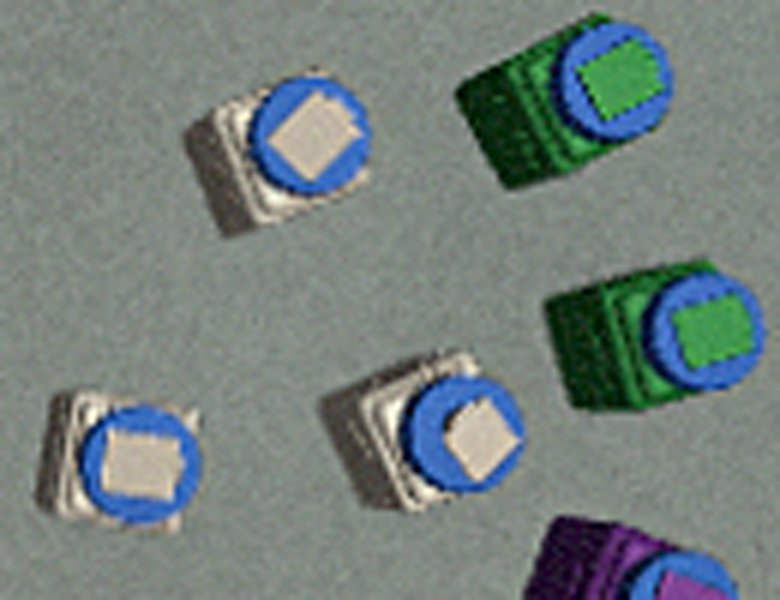

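View pics/chold.png

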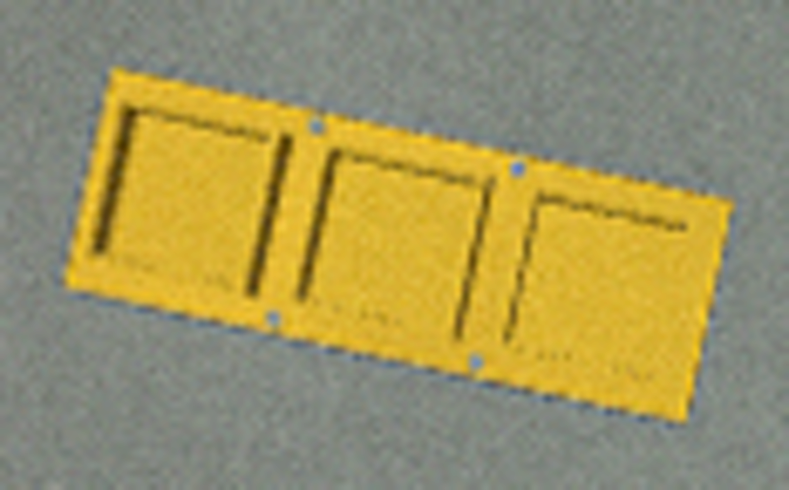

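```bash
cat > fit.py <<'E'
from h import *
from scipy.optimize import minimize
def box(h,z0,z1): return [(sx*h,sy*h,z) for sx in(-1,1) for sy in(-1,1) for z in(z0,z1)]
t=np.linspace(0,2*np.pi,24)
PARTS=[np.array(box(.033,0,.112)),np.array(box(.029,.11,.128)),np.array([(.029*np.cos(a),.029*np.sin(a),z) for a in t for z in(.139,.165)])]
def fit(c,x,y,S=4,z=0.0):
    im=cv2.GaussianBlur(c['frame'],(3,3),0); lab=cv2.cvtColor(im,cv2.COLOR_RGB2LAB).astype(float)
    u0=proj(c,[(x,y,.08)])[0].astype(int); r=24
    sl=(slice(u0[1]-r,u0[1]+r),slice(u0[0]-r,u0[0]+r))
    crop=cv2.resize(lab[sl].astype(np.float32),None,fx=S,fy=S,interpolation=cv2.INTER_CUBIC)
    bg=np.median(crop.reshape(-1,3),0); d=np.linalg.norm(crop-bg,axis=2)
    m=cv2.morphologyEx((d>14).astype(np.uint8),cv2.MORPH_OPEN,np.ones((5,5)))
    n,l,st,_=cv2.connectedComponentsWithStats(m); m=(l==1+np.argmax(st[1:,4])).astype(np.uint8)
    def cost(p):
        R=np.array([[np.cos(p[2]),-np.sin(p[2]),0],[np.sin(p[2]),np.cos(p[2]),0],[0,0,1]])
        q=np.zeros_like(m)
        for P in PARTS:
            uv=proj(c,P@R.T+[p[0],p[1],z])-[u0[0]-r,u0[1]-r]
            cv2.fillConvexPoly(q,np.round(cv2.convexHull(((uv+.5)*S-.5).astype(np.float32))*16).astype(np.int32),1,shift=4)
        return 1-(q&m).sum()/(q|m).sum()
    best=None
    for y0 in np.radians([-30,0,30,60]):
        o=minimize(cost,[x,y,y0],method='Nelder-Mead',options=dict(initial_simplex=np.array([[x,y,y0],[x+.008,y,y0],[x,y+.008,y0],[x,y,y0+.3]]),xatol=1e-4,fatol=1e-5))
        if best is None or o.fun<best.fun: best=o
    return best.x[0],best.x[1],(np.degrees(best.x[2])+45)%90-45,best.fun
E
python3 - <<'E'
from fit import *
c=load('top0')
for x,y in((.619,-.26),(.474,-.336),(.457,-.177)): print(np.round(fit(c,x,y),4))
# holder
cr=(np.array([(113,67),(733,201),(687,421),(65,288)])+.5)/6.8-.5+160
W=back(c,cr,.006); print(W)
md=np.array([(.055,.155),(.055,-.155),(-.055,-.155),(-.055,.155)])
a=md-md.mean(0); b=W[:,:2]-W[:,:2].mean(0)
th=np.arctan2((a[:,0]*b[:,1]-a[:,1]*b[:,0]).sum(),(a*b).sum()); cen=W[:,:2].mean(0)
R=np.array([[np.cos(th),-np.sin(th)],[np.sin(th),np.cos(th)]])
print('holder',cen,np.degrees(th),'res',b-a@R.T)
for k in(-1,0,1): print(cen+R@[0,.1*k])
# check with inner cup floor/rim: project cups on side & top
for n in('top0','side0'):
    c=load(n); im=cv2.resize(c['frame'][:,:,::-1],None,fx=4,fy=4,interpolation=cv2.INTER_CUBIC)
    for k in(-1,0,1):
        for h,z in((.036,.052),(.04,.052)):
            P=[np.r_[cen+R@[sx*h,.1*k+sy*h],z] for sx,sy in((1,1),(1,-1),(-1,-1),(-1,1))]
            cv2.polylines(im,[np.round((proj(c,P)+.5)*4).astype(int)],True,(0,0,255) if h>.038 else (255,0,0),1)
    P=[np.r_[cen+R@m,.006] for m in md]; uv=proj(c,P); cv2.polylines(im,[np.round((uv+.5)*4).astype(int)],True,(0,255,0),1)
    mn=(uv.min(0)*4-40).astype(int);mx=(uv.max(0)*4+40).astype(int); o=im[mn[1]:mx[1],mn[0]:mx[0]]
    cv2.imwrite('pics/chk_'+n+'.png',o[:600,:800]); print(o.shape)
a=cv2.imread('pics/chk_top0.png');b=cv2.imread('pics/chk_side0.png')
w=max(a.shape[1],b.shape[1]);f=lambda i:cv2.copyMakeBorder(i,0,0,0,w-i.shape[1],0)
o=np.vstack([f(a),f(b)]); s=min(1,600/o.shape[0],800/o.shape[1]); cv2.imwrite('pics/chk.png',cv2.resize(o,None,fx=s,fy=s,interpolation=cv2.INTER_AREA))
E
```

```text
[ 0.6212 -0.2613 23.8562  0.4614]
[ 0.4734 -0.3767 -5.9147  0.4183]
[  0.4563  -0.1777 -10.4383   0.4068]
[[ 0.61839071  0.27192275  0.006     ]
 [ 0.5583847  -0.03082074  0.006     ]
 [ 0.45215695 -0.01040793  0.006     ]
 [ 0.51038214  0.29219586  0.006     ]]
holder [0.53482863 0.13072248] -11.018138955834091 res [[-4.76482323e-05 -4.30991982e-04]
 [-8.06530101e-04  1.11120860e-03]
 [ 9.38058323e-04  5.00839219e-04]
 [-8.38799902e-05 -1.18105584e-03]]
[0.51571665 0.03256581]
[0.53482863 0.13072248]
[0.5539406  0.22887916]
(290, 475, 3)
(356, 415, 3)
```

View pics/chk.png

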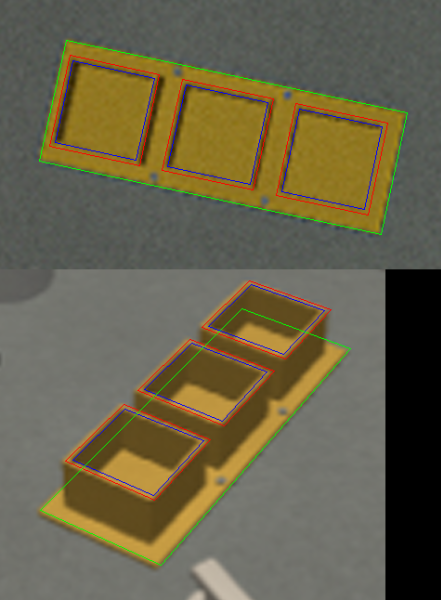

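```bash
sed -i 's/im=cv2.GaussianBlur(c\[.frame.\],(3,3),0)/im=np.clip(cv2.bilateralFilter(c["frame"],5,40,2).astype(float)*1.6,0,255).astype(np.uint8)/; s/d>14/d>TH/; s/def fit(c,x,y,S=4,z=0.0)/def fit(c,x,y,S=4,z=0.0,TH=14,dbg=None)/' fit.py
sed -i 's/^    def cost(p):/    if dbg: cv2.imwrite(dbg,np.hstack([m*255,np.clip(d*4,0,255).astype(np.uint8)]))\n    def cost(p):/' fit.py
python3 - <<'E'
from fit import *
c=load('top0')
L=[]
for i,(x,y) in enumerate(((.619,-.26),(.474,-.336),(.457,-.177))):
  for TH in(9,12,16): print(TH,np.round(fit(c,x,y,TH=TH,dbg='pics/d%d.png'%i),4))
  L.append(cv2.imread('pics/d%d.png'%i))
cv2.imwrite('pics/dm.png',np.vstack(L))
E
```

```text
9 [ 0.6192 -0.2605 24.058   0.1073]
12 [ 0.6193 -0.2603 23.4439  0.1271]
16 [ 0.6191 -0.2604 23.4091  0.1577]
9 [ 0.4742 -0.3372 24.1873  0.1076]
12 [ 0.4742 -0.3373 24.2925  0.1308]
16 [ 0.474  -0.3374 24.6054  0.1538]
9 [ 0.4562 -0.177  -8.7766  0.1117]
12 [ 0.4562 -0.1769 -8.2853  0.1454]
16 [  0.456   -0.1778 -10.2881   0.3177]
```

View pics/dm.png

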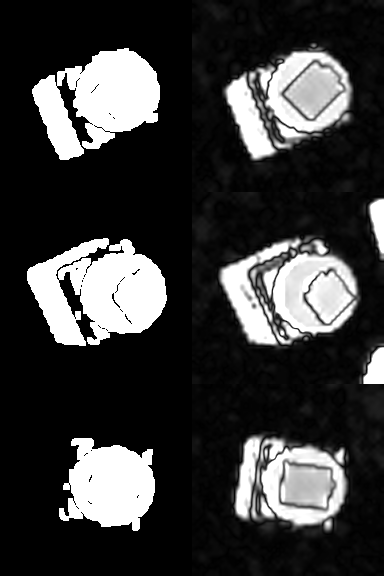

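```bash
cat >> h.py <<'E'
from scipy.spatial.transform import Rotation as Ro
def go(x,y,z,phi,s=None):
    s=s or manip.state(); Rc=Ro.from_quat(s['orientation']).as_matrix(); f=np.radians(phi)
    ya=np.array([np.cos(f),np.sin(f),0]); za=np.array([0,0,-1.]); Rt=np.c_[np.cross(ya,za),ya,za]
    tr=Rc.T@(np.array([x,y,z])-s['position']); tw=np.degrees(Ro.from_matrix(Rc.T@Rt).as_rotvec())
    print('tr',np.round(tr,4).tolist(),'tw',np.round(tw,1).tolist(),'rows',max(np.linalg.norm(tr)/.05,np.linalg.norm(tw)/8.59).round(1),'phi0',np.degrees(np.arctan2(Rc[1,1],Rc[0,1])).round(1))
def st():
    s=manip.state(); R=Ro.from_quat(s['orientation']).as_matrix()
    print('t',round(s['time'],2),'p',np.round(s['position'],4),'phi',np.degrees(np.arctan2(R[1,1],R[0,1])).round(1),'F',np.round(s['contact_force'],1),'T',np.round(s['ft_torque'],3),'op',round(s['opening'],3),'gf',round(s['grip_force'],1),'q6',np.degrees(s['joints'][5]).round(1))
E
python3 -c "
from h import *
go(.456,-.177,.26,278.8)"
```

```text
tr [-0.3654, 0.2245, -0.0152] tw [0.0, 0.1, -168.4] rows 19.6 phi0 110.4
```

Call:
jog_arm([
  {"translation": [-0.365, 0.2245, -0.015], "twist": [0, 0, -168]},
  {"translation": [-0.365, 0.2245, -0.015], "twist": [0, 0, -168]},
  {"translation": [-0.365, 0.2245, -0.015], "twist": [0, 0, -168]},
  {"translation": [-0.365, 0.2245, -0.015], "twist": [0, 0, -168]},
  {"translation": [-0.365, 0.2245, -0.015], "twist": [0, 0, -168]},
  {"translation": [-0.365, 0.2245, -0.015], "twist": [0, 0, -168]},
  {"translation": [-0.365, 0.2245, -0.015], "twist": [0, 0, -168]},
  {"translation": [-0.365, 0.2245, -0.015], "twist": [0, 0, -168]},
  {"translation": [-0.365, 0.2245, -0.015], "twist": [0, 0, -168]},
  {"translation": [-0.365, 0.2245, -0.015], "twist": [0, 0, -168]},
  {"translation": [-0.365, 0.2245, -0.015], "twist": [0, 0, -168]},
  {"translation": [-0.365, 0.2245, -0.015], "twist": [0, 0, -168]},
  {"translation": [-0.365, 0.2245, -0.015], "twist": [0, 0, -168]},
  {"translation": [-0.365, 0.2245, -0.015], "twist": [0, 0, -168]},
  {"translation": [-0.365, 0.2245, -0.015], "twist": [0, 0, -168]},
  {"translation": [-0.365, 0.2245, -0.015], "twist": [0, 0, -168]},
  {"translation": [-0.365, 0.2245, -0.015], "twist": [0, 0, -168]},
  {"translation": [-0.365, 0.2245, -0.015], "twist": [0, 0, -168]},
  {"translation": [-0.365, 0.2245, -0.015], "twist": [0, 0, -168]},
  {"translation": [-0.365, 0.2245, -0.015], "twist": [0, 0, -168]},
])

```text
time: 2.1
position: [0.4555, -0.1774, 0.2598]
orientation: [0.997, 0.076, -0.0, -0.0]
contact_force: [-0.5, -0.1, -0.4]
opening: 1.004
grip_force: 0.0
```

```bash
python3 -c "
from h import *
st();go(.456,-.177,.150,278.8)"
```

```text
t 2.1 p [ 0.4555 -0.1774  0.2598] phi -81.3 F [-0.5 -0.1 -0.4] T [ 0.031 -0.011  0.061] op 1.004 gf 0.0 q6 101.6
tr [0.0007, -0.0002, 0.1098] tw [-0.0, 0.1, -0.1] rows 2.2 phi0 -81.3
```

Call:
jog_arm([
  {"translation": [0.0007, 0, 0.04], "twist": [0, 0, 0]},
  {"translation": [0.0007, 0, 0.07], "twist": [0, 0, 0]},
  {"translation": [0.0007, 0, 0.09], "twist": [0, 0, 0]},
  {"translation": [0.0007, 0, 0.1], "twist": [0, 0, 0]},
  {"translation": [0.0007, 0, 0.11], "twist": [0, 0, 0]},
  {"translation": [0.0007, 0, 0.11], "twist": [0, 0, 0]},
])

```text
time: 2.7
position: [0.456, -0.1773, 0.1495]
orientation: [0.997, 0.074, -0.001, -0.0]
contact_force: [-0.3, 0.3, -0.1]
opening: 1.003
grip_force: 0.0
```

Call:
jog_arm([
  {"translation": [0, 0, 0], "twist": [0, 0, 0]},
  {"translation": [0, 0, 0], "twist": [0, 0, 0]},
  {"translation": [0, 0, 0], "twist": [0, 0, 0]},
  {"translation": [0, 0, 0], "twist": [0, 0, 0]},
  {"translation": [0, 0, 0], "twist": [0, 0, 0]},
  {"translation": [0, 0, 0], "twist": [0, 0, 0]},
  {"translation": [0, 0, 0], "twist": [0, 0, 0]},
  {"translation": [0, 0, 0], "twist": [0, 0, 0]},
], grip=1)

```text
time: 3.5
position: [0.4571, -0.1773, 0.1516]
orientation: [0.997, 0.074, 0.001, 0.0]
contact_force: [-1.7, 1.7, 5.8]
opening: 0.659
grip_force: 62.9
```

```bash
python3 -c "
from h import *
st();go(.456,-.177,.240,278.8)"
```

```text
t 3.5 p [ 0.4571 -0.1773  0.1516] phi -81.5 F [-1.7  1.7  5.8] T [ 0.816  0.376 -0.001] op 0.659 gf 62.9 q6 101.3
tr [-0.0009, -0.0005, -0.0884] tw [0.0, -0.1, -0.3] rows 1.8 phi0 -81.5
```

Call:
jog_arm([
  {"translation": [0, 0, -0.01], "twist": [0, 0, 0]},
  {"translation": [0, 0, -0.03], "twist": [0, 0, 0]},
  {"translation": [0, 0, -0.06], "twist": [0, 0, 0]},
  {"translation": [0, 0, -0.09], "twist": [0, 0, 0]},
  {"translation": [0, 0, -0.1], "twist": [0, 0, 0]},
  {"translation": [0, 0, -0.1], "twist": [0, 0, 0]},
])

```text
time: 4.1
position: [0.4568, -0.1774, 0.2509]
orientation: [0.997, 0.074, 0.001, -0.0]
contact_force: [0.4, 0.0, -6.5]
opening: 0.659
grip_force: 65.4
```

Run:
```python
from h import *
st();go(.554,.2289,.25,276.5)
for n in('top','side'): c=cap(n,n+'1')
a=cv2.resize(cv2.imread('pics/side1.png')[90:330,180:400],None,fx=2.4,fy=2.4);cv2.imwrite('pics/s1.png',a)
```

```text
t 4.1 p [ 0.4568 -0.1774  0.2509] phi -81.6 F [ 0.4  0.  -6.5] T [ 0.331 -0.102 -0.063] op 0.659 gf 65.4 q6 101.3
tr [0.1558, -0.3876, 0.0012] tw [0.0, -0.1, 1.9] rows 8.4 phi0 -81.6
```

View pics/s1.png

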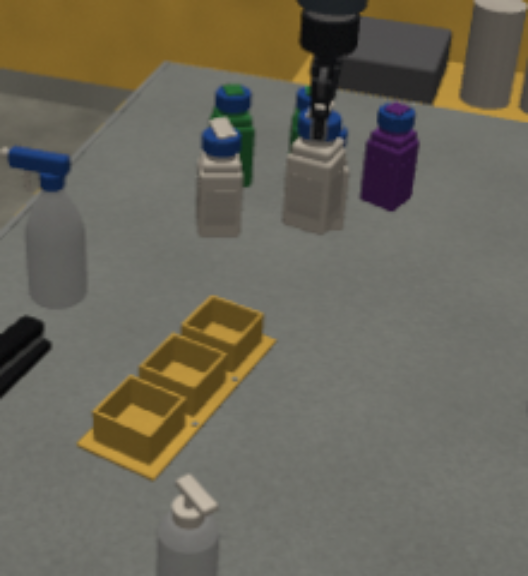

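Call:
jog_arm([
  {"translation": [0.01, -0.025, 0], "twist": [0, 0, 0.5]},
  {"translation": [0.025, -0.062, 0], "twist": [0, 0, 1]},
  {"translation": [0.04, -0.1, 0], "twist": [0, 0, 1.9]},
  {"translation": [0.056, -0.14, 0], "twist": [0, 0, 1.9]},
  {"translation": [0.072, -0.18, 0], "twist": [0, 0, 1.9]},
  {"translation": [0.088, -0.22, 0], "twist": [0, 0, 1.9]},
  {"translation": [0.104, -0.26, 0], "twist": [0, 0, 1.9]},
  {"translation": [0.12, -0.3, 0], "twist": [0, 0, 1.9]},
  {"translation": [0.136, -0.34, 0], "twist": [0, 0, 1.9]},
  {"translation": [0.148, -0.37, 0], "twist": [0, 0, 1.9]},
  {"translation": [0.1558, -0.3876, 0], "twist": [0, 0, 1.9]},
  {"translation": [0.1558, -0.3876, 0], "twist": [0, 0, 1.9]},
  {"translation": [0.1558, -0.3876, 0], "twist": [0, 0, 1.9]},
])

```text
time: 5.5
position: [0.5528, 0.2287, 0.2478]
orientation: [0.998, 0.057, -0.002, 0.001]
contact_force: [-0.8, -1.1, -4.7]
opening: 0.662
grip_force: 65.8
```

Run:
```python
from h import *
st();go(.554,.2289,.165,276.5)
c=cap('side','side2'); im=cv2.resize(c['frame'][:,:,::-1],None,fx=5,fy=5,interpolation=cv2.INTER_CUBIC)
p=manip.state()['position']; b=p[2]-.1511
th=np.radians(-11.0); R=np.array([[np.cos(th),-np.sin(th)],[np.sin(th),np.cos(th)]])
for cx,cy,z,h,col in((p[0],p[1],b,.033,(0,0,255)),(p[0],p[1],b+.112,.033,(0,0,255)),(.554,.2289,.052,.036,(255,0,0))):
    P=[np.r_[np.array([cx,cy])+R@[sx*h,sy*h],z] for sx,sy in((1,1),(1,-1),(-1,-1),(-1,1))]
    cv2.polylines(im,[np.round((proj(c,P)+.5)*5).astype(int)],True,col,1)
u=(proj(c,[(.554,.2289,.1)])[0]*5).astype(int); cv2.imwrite('pics/s2.png',im[u[1]-300:u[1]+300,u[0]-300:u[0]+300])
```

```text
t 5.5 p [0.5528 0.2287 0.2478] phi -83.4 F [-0.8 -1.1 -4.7] T [ 0.219 -0.039  0.029] op 0.662 gf 65.8 q6 59.2
tr [0.0016, -0.0002, 0.0828] tw [0.1, 0.2, 0.1] rows 1.7 phi0 -83.4
```

View pics/s2.png

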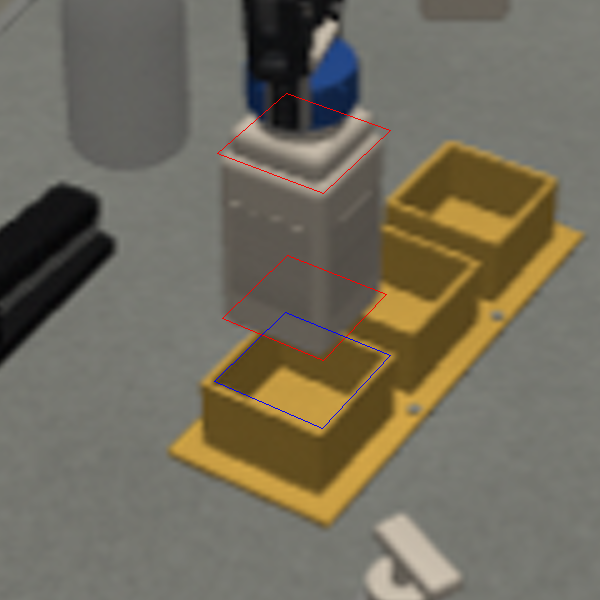

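Call:
jog_arm([
  {"translation": [0.001, 0, 0.02], "twist": [0, 0, 0]},
  {"translation": [0.001, 0, 0.032], "twist": [0, 0, 0]},
  {"translation": [0.001, 0, 0.04], "twist": [0, 0, 0]},
  {"translation": [0.001, 0, 0.045], "twist": [0, 0, 0]},
  {"translation": [0.001, 0, 0.05], "twist": [0, 0, 0]},
  {"translation": [0.001, 0, 0.055], "twist": [0, 0, 0]},
  {"translation": [0.001, 0, 0.055], "twist": [0, 0, 0]},
])

```text
time: 6.25
position: [0.5543, 0.2289, 0.1947]
orientation: [0.998, 0.057, -0.0, 0.0]
contact_force: [-0.8, 0.1, -5.1]
opening: 0.662
grip_force: 66.1
```

```bash
python3 -c "
from h import *
st()"
```

```text
t 6.25 p [0.5543 0.2289 0.1947] phi -83.5 F [-0.8  0.1 -5.1] T [-0.068  0.212 -0.009] op 0.662 gf 66.1 q6 59.2
```

Call:
jog_arm([
  {"translation": [0, 0, 0.008], "twist": [0, 0, 0]},
  {"translation": [0, 0, 0.016], "twist": [0, 0, 0]},
  {"translation": [0, 0, 0.024], "twist": [0, 0, 0]},
  {"translation": [0, 0, 0.03], "twist": [0, 0, 0]},
  {"translation": [0, 0, 0.034], "twist": [0, 0, 0]},
  {"translation": [0, 0, 0.034], "twist": [0, 0, 0]},
])

```text
time: 6.85
position: [0.5551, 0.2291, 0.162]
orientation: [0.998, 0.057, 0.001, -0.0]
contact_force: [0.6, 0.1, -2.9]
opening: 0.661
grip_force: 66.5
```

```bash
python3 -c "
from h import *
st()"
```

```text
t 6.85 p [0.5551 0.2291 0.162 ] phi -83.4 F [ 0.6  0.1 -2.9] T [ 0.128  0.053 -0.048] op 0.661 gf 66.5 q6 59.2
```

Call:
jog_arm([
  {"translation": [0, 0, 0.003], "twist": [0, 0, 0]},
  {"translation": [0, 0, 0.004], "twist": [0, 0, 8]},
  {"translation": [0, 0, 0.004], "twist": [0, 0, 16]},
  {"translation": [0, 0, 0.004], "twist": [0, 0, 24]},
  {"translation": [0, 0, 0.004], "twist": [0, 0, 32]},
  {"translation": [0, 0, 0.0045], "twist": [0, 0, 40]},
  {"translation": [0, 0, 0.0045], "twist": [0, 0, 48]},
  {"translation": [0, 0, 0.005], "twist": [0, 0, 56]},
  {"translation": [0, 0, 0.005], "twist": [0, 0, 64]},
])

```text
time: 7.75
position: [0.5571, 0.231, 0.1606]
orientation: [0.876, -0.482, 0.003, -0.004]
contact_force: [-1.2, 3.7, 11.6]
opening: 0.659
grip_force: 67.6
```

```bash
python3 -c "
from h import *
st()"
```

```text
t 7.75 p [0.5571 0.231  0.1606] phi -147.7 F [-1.2  3.7 11.6] T [1.237 0.61  0.12 ] op 0.659 gf 67.6 q6 -5.1
```

Call:
jog_arm([
  {"translation": [0, 0, 0], "twist": [0, 0, 5]},
  {"translation": [0, 0, 0], "twist": [0, 0, 10]},
  {"translation": [0, 0, 0], "twist": [0, 0, 15]},
])

```text
time: 8.05
position: [0.5573, 0.231, 0.1605]
orientation: [0.806, -0.592, 0.002, -0.005]
contact_force: [0.7, 3.1, 9.3]
opening: 0.661
grip_force: 67.5
```

```bash
python3 -c "
from h import *
st()"
```

```text
t 8.05 p [0.5573 0.231  0.1605] phi -162.6 F [0.7 3.1 9.3] T [1.219 0.273 0.136] op 0.661 gf 67.5 q6 -20.0
```

Call:
jog_arm([
  {"translation": [0, 0, 0], "twist": [0, 0, 5]},
  {"translation": [0, 0, 0], "twist": [0, 0, 10]},
  {"translation": [0, 0, 0.0003], "twist": [0, 0, 15]},
])

```text
time: 8.35
position: [0.5576, 0.2309, 0.1603]
orientation: [0.722, -0.692, 0.002, -0.005]
contact_force: [-0.1, 4.0, 11.5]
opening: 0.662
grip_force: 67.5
```

```bash
python3 -c "
from h import *
st()"
```

```text
t 8.35 p [0.5576 0.2309 0.1603] phi -177.6 F [-0.1  4.  11.5] T [1.251 0.13  0.054] op 0.662 gf 67.5 q6 -35.0
```

Call:
jog_arm([
  {"translation": [0, 0, 0], "twist": [0, 0, 5]},
  {"translation": [0, 0, 0], "twist": [0, 0, 10]},
  {"translation": [0, 0, 0.0003], "twist": [0, 0, 15]},
])

```text
time: 8.65
position: [0.5579, 0.2311, 0.1602]
orientation: [-0.626, 0.78, -0.001, 0.006]
contact_force: [0.5, 3.5, 10.9]
opening: 0.653
grip_force: 67.5
```

```bash
python3 -c "
from h import *
st()"
```

```text
t 8.65 p [0.5579 0.2311 0.1602] phi 167.5 F [ 0.5  3.5 10.9] T [ 1.268 -0.06   0.598] op 0.653 gf 67.5 q6 -50.0
```

Call:
jog_arm([
  {"translation": [0, 0, 0], "twist": [0, 0, 0]},
  {"translation": [0, 0, 0], "twist": [0, 0, 0]},
  {"translation": [0, 0, 0], "twist": [0, 0, 0]},
  {"translation": [0, 0, 0], "twist": [0, 0, 0]},
  {"translation": [0, 0, 0], "twist": [0, 0, 0]},
  {"translation": [0, 0, 0], "twist": [0, 0, 0]},
  {"translation": [0, 0, -0.03], "twist": [0, 0, 0]},
  {"translation": [0, 0, -0.07], "twist": [0, 0, 0]},
  {"translation": [0, 0, -0.09], "twist": [0, 0, 0]},
  {"translation": [0, 0, -0.09], "twist": [0, 0, 0]},
], grip=0)

```text
time: 9.65
position: [0.5561, 0.2295, 0.2497]
orientation: [-0.626, 0.78, -0.001, 0.004]
contact_force: [0.3, 0.9, 0.3]
opening: 1.001
grip_force: 0.0
```

Run:
```python
from h import *
st();go(.554,.229,.23,167.5)
c=cap('side','side3'); u=proj(c,[(.554,.229,.14)])[0].astype(int)
cv2.imwrite('pics/s3.png',cv2.resize(c['frame'][u[1]-50:u[1]+60,u[0]-60:u[0]+60,::-1],None,fx=5,fy=5,interpolation=cv2.INTER_CUBIC))
```

```text
t 9.65 p [0.5561 0.2295 0.2497] phi 167.6 F [0.3 0.9 0.3] T [ 0.046 -0.049 -0.019] op 1.001 gf 0.0 q6 -49.8
tr [0.0011, 0.0021, 0.0197] tw [-0.3, 0.3, 0.1] rows 0.4 phi0 167.6
```

View pics/s3.png

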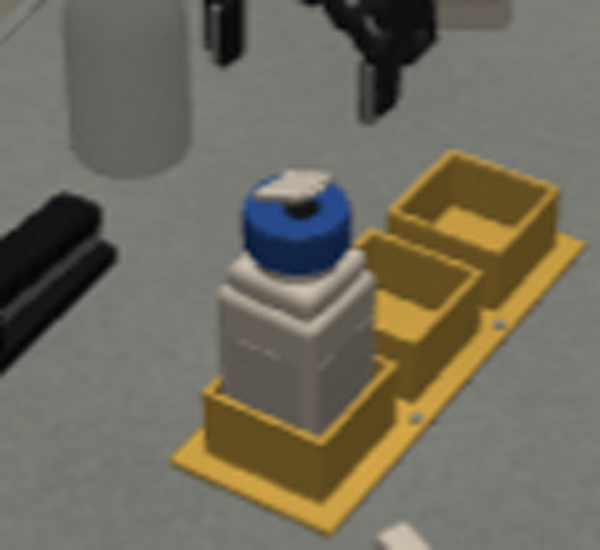

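Call:
jog_arm([
  {"translation": [0.001, 0.002, 0], "twist": [0, 0, 0]},
  {"translation": [0.001, 0.002, 0], "twist": [0, 0, 0]},
  {"translation": [0.001, 0.002, 0], "twist": [0, 0, 0]},
  {"translation": [0.001, 0.002, 0], "twist": [0, 0, 0]},
  {"translation": [0.001, 0.002, 0], "twist": [0, 0, 0]},
  {"translation": [0.001, 0.002, 0], "twist": [0, 0, 0]},
  {"translation": [0.001, 0.002, 0], "twist": [0, 0, 0]},
  {"translation": [0.001, 0.002, 0], "twist": [0, 0, 0]},
  {"translation": [0.001, 0.002, 0.01], "twist": [0, 0, 0]},
  {"translation": [0.001, 0.002, 0.02], "twist": [0, 0, 0]},
  {"translation": [0.001, 0.002, 0.028], "twist": [0, 0, 0]},
  {"translation": [0.001, 0.002, 0.035], "twist": [0, 0, 0]},
  {"translation": [0.001, 0.002, 0.04], "twist": [0, 0, 0]},
  {"translation": [0.001, 0.002, 0.045], "twist": [0, 0, 0]},
  {"translation": [0.001, 0.002, 0.05], "twist": [0, 0, 0]},
  {"translation": [0.001, 0.002, 0.053], "twist": [0, 0, 0]},
  {"translation": [0.001, 0.002, 0.056], "twist": [0, 0, 0]},
  {"translation": [0.001, 0.002, 0.058], "twist": [0, 0, 0]},
], grip=1)

```text
time: 11.5
position: [0.5536, 0.2286, 0.1927]
orientation: [-0.627, 0.779, -0.001, 0.003]
contact_force: [-10.4, -1.2, 28.2]
opening: 0.001
grip_force: 13.9
```

```bash
python3 -c "
from h import *
st()"
```

```text
t 11.5 p [0.5536 0.2286 0.1927] phi 167.6 F [-10.4  -1.2  28.2] T [-0.353  3.768 -0.05 ] op 0.001 gf 13.9 q6 -49.9
```

Call:
jog_arm([
  {"translation": [0, 0, -0.03], "twist": [0, 0, 0]},
  {"translation": [0, 0, -0.07], "twist": [0, 0, 0]},
  {"translation": [0, 0, -0.07], "twist": [0, 0, 0]},
])

```text
time: 11.8
position: [0.5549, 0.229, 0.2638]
orientation: [-0.626, 0.78, -0.002, 0.005]
contact_force: [1.7, -0.4, 0.1]
opening: -0.0
grip_force: 0.0
```

Run:
```python
from fit import *
c=cap('top','top4')
for x,y in((.619,-.26),(.474,-.336)): print(np.round(fit(c,x,y,TH=9),4))
c=cap('side','side4'); u=proj(c,[(.55,-.1,.14)])[0].astype(int)
cv2.imwrite('pics/s4.png',cv2.resize(c['frame'][u[1]-90:u[1]+110,u[0]-130:u[0]+130,::-1],None,fx=3,fy=3,interpolation=cv2.INTER_CUBIC))
st();go(.619,-.2605,.262,233)
```

```text
[ 0.619  -0.2604 23.473   0.1012]
[ 0.4745 -0.3377 24.7215  0.1014]
t 11.9 p [0.5528 0.2287 0.2584] phi 167.5 F [-0.6  0.9 -0.8] T [ 0.059 -0.022 -0.044] op -0.002 gf 0.0 q6 -49.9
tr [0.4634, -0.1702, -0.0043] tw [-0.1, 0.1, -65.5] rows 9.9 phi0 167.5
```

View pics/s4.png

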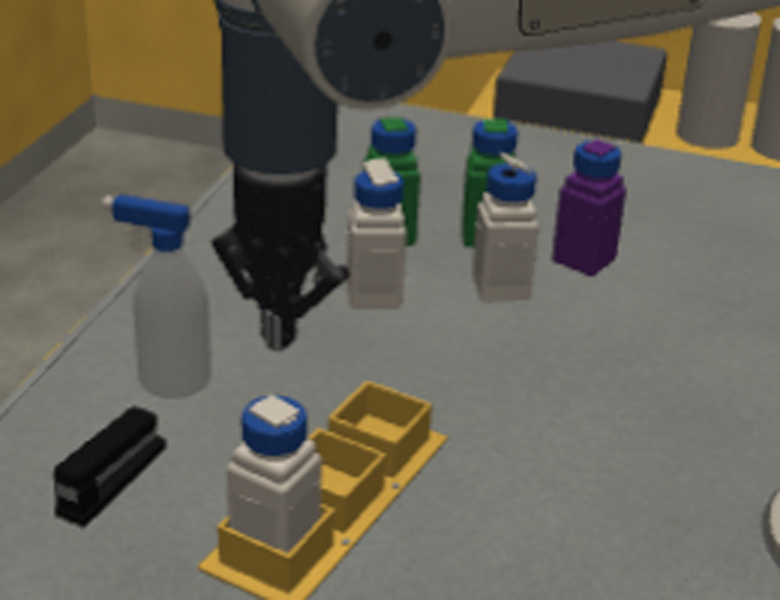

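Call:
jog_arm([
  {"translation": [0.4635, -0.17, -0.004], "twist": [0, 0, -65.5]},
  {"translation": [0.4635, -0.17, -0.004], "twist": [0, 0, -65.5]},
  {"translation": [0.4635, -0.17, -0.004], "twist": [0, 0, -65.5]},
  {"translation": [0.4635, -0.17, -0.004], "twist": [0, 0, -65.5]},
  {"translation": [0.4635, -0.17, -0.004], "twist": [0, 0, -65.5]},
  {"translation": [0.4635, -0.17, -0.004], "twist": [0, 0, -65.5]},
  {"translation": [0.4635, -0.17, -0.004], "twist": [0, 0, -65.5]},
  {"translation": [0.4635, -0.17, -0.004], "twist": [0, 0, -65.5]},
  {"translation": [0.4635, -0.17, -0.004], "twist": [0, 0, -65.5]},
  {"translation": [0.4635, -0.17, -0.004], "twist": [0, 0, -65.5]},
  {"translation": [0.4635, -0.17, -0.004], "twist": [0, 0, -65.5]},
  {"translation": [0.4635, -0.17, -0.004], "twist": [0, 0, -65.5]},
  {"translation": [0.4635, -0.17, -0.004], "twist": [0, 0, -65.5]},
], grip=0)

```text
time: 13.2
position: [0.6181, -0.2608, 0.2599]
orientation: [0.948, -0.317, -0.001, -0.0]
contact_force: [-0.1, 1.7, -0.3]
opening: 1.003
grip_force: 0.0
```

```bash
python3 -c "
from h import *
st();go(.619,-.2604,.150,233)"
```

```text
t 13.2 p [ 0.6181 -0.2608  0.2599] phi -127.0 F [-0.1  1.7 -0.3] T [0.077 0.039 0.035] op 1.003 gf 0.0 q6 62.6
tr [0.0007, -0.0009, 0.1099] tw [0.0, 0.1, -0.0] rows 2.2 phi0 -127.0
```

Call:
jog_arm([
  {"translation": [0.0007, -0.0007, 0.04], "twist": [0, 0, 0]},
  {"translation": [0.0007, -0.0007, 0.07], "twist": [0, 0, 0]},
  {"translation": [0.0007, -0.0007, 0.09], "twist": [0, 0, 0]},
  {"translation": [0.0007, -0.0007, 0.1], "twist": [0, 0, 0]},
  {"translation": [0.0007, -0.0007, 0.108], "twist": [0, 0, 0]},
  {"translation": [0.0007, -0.0007, 0.108], "twist": [0, 0, 0]},
])

```text
time: 13.8
position: [0.6194, -0.26, 0.1534]
orientation: [0.949, -0.317, -0.0, -0.0]
contact_force: [-0.3, -1.0, 0.5]
opening: 1.0
grip_force: 0.0
```

Call:
jog_arm([
  {"translation": [0, 0, 0], "twist": [0, 0, 0]},
  {"translation": [0, 0, 0], "twist": [0, 0, 0]},
  {"translation": [0, 0, 0], "twist": [0, 0, 0]},
  {"translation": [0, 0, 0], "twist": [0, 0, 0]},
  {"translation": [0, 0, 0], "twist": [0, 0, 0]},
  {"translation": [0, 0, 0], "twist": [0, 0, 0]},
  {"translation": [0, 0, 0], "twist": [0, 0, 0]},
  {"translation": [0, 0, 0], "twist": [0, 0, 0]},
], grip=1)

```text
time: 14.6
position: [0.6205, -0.2606, 0.1554]
orientation: [0.949, -0.317, 0.002, -0.0]
contact_force: [1.7, 2.3, 4.8]
opening: 0.659
grip_force: 63.4
```

```bash
python3 -c "
from h import *
st()"
```

```text
t 14.6 p [ 0.6205 -0.2606  0.1554] phi -126.9 F [1.7 2.3 4.8] T [ 1.006 -0.412  0.004] op 0.659 gf 63.4 q6 62.6
```

Call:
jog_arm([
  {"translation": [0, 0, -0.01], "twist": [0, 0, 0]},
  {"translation": [0, 0, -0.03], "twist": [0, 0, 0]},
  {"translation": [0, 0, -0.06], "twist": [0, 0, 0]},
  {"translation": [0, 0, -0.09], "twist": [0, 0, 0]},
  {"translation": [0, 0, -0.1], "twist": [0, 0, 0]},
  {"translation": [0, 0, -0.1], "twist": [0, 0, 0]},
])

```text
time: 15.2
position: [0.6196, -0.2608, 0.2542]
orientation: [0.948, -0.317, 0.001, -0.0]
contact_force: [0.7, 0.3, -6.1]
opening: 0.656
grip_force: 65.2
```

```bash
python3 -c "
from h import *
st();go(.5348,.1307,.25,233-24+90-11)"
```

```text
t 15.2 p [ 0.6196 -0.2608  0.2542] phi -127.0 F [ 0.7  0.3 -6.1] T [-0.009 -0.095  0.009] op 0.656 gf 65.2 q6 62.6
tr [-0.3032, -0.2618, 0.0042] tw [-0.0, -0.1, -55.0] rows 8.0 phi0 -127.0
```

Call:
jog_arm([
  {"translation": [-0.02, -0.017, 0], "twist": [0, 0, -4]},
  {"translation": [-0.05, -0.043, 0], "twist": [0, 0, -10]},
  {"translation": [-0.08, -0.069, 0], "twist": [0, 0, -16]},
  {"translation": [-0.11, -0.095, 0], "twist": [0, 0, -22]},
  {"translation": [-0.14, -0.121, 0], "twist": [0, 0, -28]},
  {"translation": [-0.17, -0.147, 0], "twist": [0, 0, -34]},
  {"translation": [-0.2, -0.173, 0], "twist": [0, 0, -40]},
  {"translation": [-0.23, -0.199, 0], "twist": [0, 0, -46]},
  {"translation": [-0.26, -0.225, 0], "twist": [0, 0, -51]},
  {"translation": [-0.285, -0.246, 0], "twist": [0, 0, -55]},
  {"translation": [-0.298, -0.257, 0], "twist": [0, 0, -55]},
  {"translation": [-0.303, -0.262, 0], "twist": [0, 0, -55]},
  {"translation": [-0.303, -0.262, 0], "twist": [0, 0, -55]},
  {"translation": [-0.303, -0.262, 0], "twist": [0, 0, -55]},
])

```text
time: 16.6
position: [0.5346, 0.1299, 0.2527]
orientation: [0.988, 0.156, -0.001, 0.0]
contact_force: [0.4, 0.3, -4.7]
opening: 0.658
grip_force: 65.9
```

Run:
```python
from h import *
st();go(.5348,.1307,.2,288)
c=cap('side','side5'); im=cv2.resize(c['frame'][:,:,::-1],None,fx=5,fy=5,interpolation=cv2.INTER_CUBIC)
p=manip.state()['position']; b=p[2]-.155
th=np.radians(-11.0); R=np.array([[np.cos(th),-np.sin(th)],[np.sin(th),np.cos(th)]])
for cx,cy,z,h,col in((p[0],p[1],b,.033,(0,0,255)),(p[0],p[1],b+.112,.033,(0,0,255)),(.5348,.1307,.052,.036,(255,0,0))):
    P=[np.r_[np.array([cx,cy])+R@[sx*h,sy*h],z] for sx,sy in((1,1),(1,-1),(-1,-1),(-1,1))]
    cv2.polylines(im,[np.round((proj(c,P)+.5)*5).astype(int)],True,col,1)
u=(proj(c,[(.535,.13,.1)])[0]*5).astype(int); cv2.imwrite('pics/s5.png',im[u[1]-250:u[1]+250,u[0]-250:u[0]+250])
```

```text
t 16.6 p [0.5346 0.1299 0.2527] phi -72.0 F [ 0.4  0.3 -4.7] T [ 0.155  0.027 -0.009] op 0.658 gf 65.9 q6 78.0
tr [0.0005, -0.0007, 0.0527] tw [0.0, 0.1, -0.0] rows 1.1 phi0 -72.0
```

View pics/s5.png

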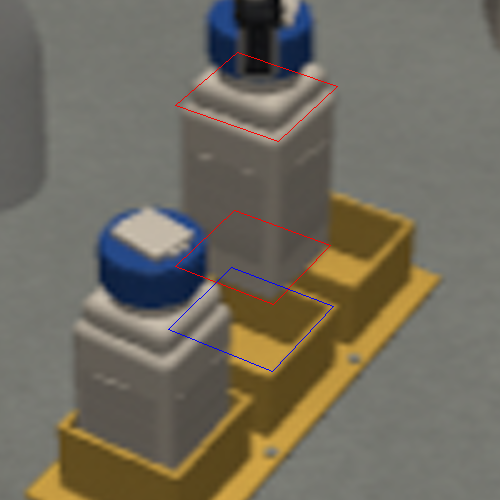

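Call:
jog_arm([
  {"translation": [0.0005, -0.0007, 0.02], "twist": [0, 0, 0]},
  {"translation": [0.0005, -0.0007, 0.032], "twist": [0, 0, 0]},
  {"translation": [0.0005, -0.0007, 0.04], "twist": [0, 0, 0]},
  {"translation": [0.0005, -0.0007, 0.045], "twist": [0, 0, 0]},
  {"translation": [0.0005, -0.0007, 0.05], "twist": [0, 0, 0]},
  {"translation": [0.0005, -0.0007, 0.056], "twist": [0, 0, 0]},
  {"translation": [0.0005, -0.0007, 0.056], "twist": [0, 0, 0]},
])

```text
time: 17.35
position: [0.5404, 0.1324, 0.2044]
orientation: [0.987, 0.158, 0.008, -0.0]
contact_force: [2.2, 2.1, 16.1]
opening: 0.658
grip_force: 68.3
```

Call:
jog_arm([
  {"translation": [0, 0, -0.012], "twist": [0, 0, 0]},
  {"translation": [0, 0, -0.022], "twist": [0, 0, 0]},
  {"translation": [0, 0, -0.022], "twist": [0, 0, 0]},
  {"translation": [0, 0, -0.022], "twist": [0, 0, 0]},
])

```text
time: 17.75
position: [0.5347, 0.1317, 0.2191]
orientation: [0.988, 0.157, -0.001, -0.0]
contact_force: [0.3, 0.2, -5.7]
opening: 0.654
grip_force: 65.8
```

Run:
```python
from h import *
st(); p=manip.state()['position']; b=p[2]-.155; L=[]
th=np.radians(-11.0); R=np.array([[np.cos(th),-np.sin(th)],[np.sin(th),np.cos(th)]])
for n in('side','top'):
    c=cap(n,n+'6'); im=cv2.resize(np.clip(c['frame'][:,:,::-1]*1.3,0,255).astype(np.uint8),None,fx=6,fy=6,interpolation=cv2.INTER_CUBIC)
    for cx,cy,z,h,col in((p[0],p[1],b,.033,(0,0,255)),(p[0],p[1],b+.112,.033,(0,0,255)),(.5348,.1307,.052,.036,(255,0,0))):
        P=[np.r_[np.array([cx,cy])+R@[sx*h,sy*h],z] for sx,sy in((1,1),(1,-1),(-1,-1),(-1,1))]
        cv2.polylines(im,[np.round((proj(c,P)+.5)*6).astype(int)],True,col,1)
    u=(proj(c,[(.535,.13,.09)])[0]*6).astype(int); L.append(im[u[1]-290:u[1]+240,u[0]-200:u[0]+200])
cv2.imwrite('pics/s6.png',np.hstack(L))
```

```text
t 17.75 p [0.5347 0.1317 0.2191] phi -72.0 F [ 0.3  0.2 -5.7] T [0.024 0.096 0.027] op 0.654 gf 65.8 q6 77.9
```

View pics/s6.png

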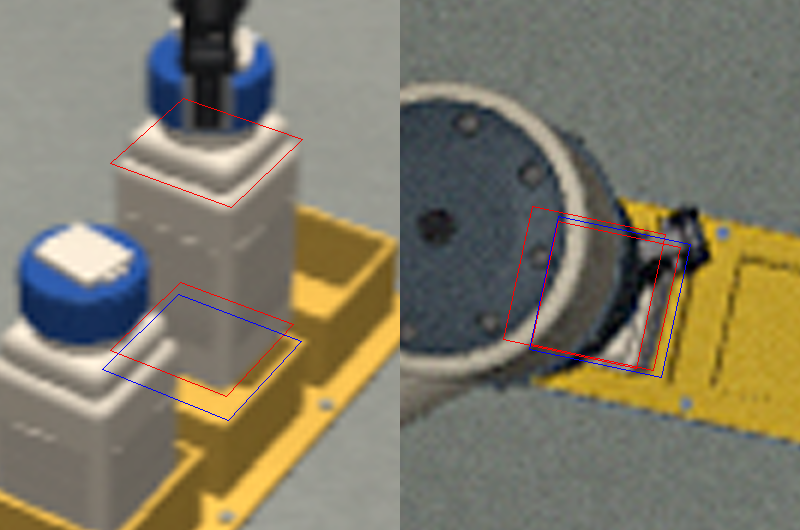

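Call:
jog_arm([
  {"translation": [0, 0.0007, 0.004], "twist": [0, 0, 3]},
  {"translation": [0, 0.0007, 0.008], "twist": [0, 0, 3]},
  {"translation": [0, 0.0007, 0.012], "twist": [0, 0, 3]},
  {"translation": [0, 0.0007, 0.016], "twist": [0, 0, 3]},
  {"translation": [0, 0.0007, 0.018], "twist": [0, 0, 3]},
  {"translation": [0, 0.0007, 0.018], "twist": [0, 0, 3]},
])

```text
time: 18.45
position: [0.5385, 0.1316, 0.2056]
orientation: [0.991, 0.132, 0.005, -0.0]
contact_force: [1.5, 0.8, 8.8]
opening: 0.658
grip_force: 67.4
```

```bash
python3 -c "
from h import *
st()"
```

```text
t 18.45 p [0.5385 0.1316 0.2056] phi -74.9 F [1.5 0.8 8.8] T [ 0.265 -0.481  0.041] op 0.658 gf 67.4 q6 75.1
```

Call:
jog_arm([
  {"translation": [0, 0, -0.01], "twist": [0, 0, 0]},
  {"translation": [-0.003, 0.001, -0.01], "twist": [0, 0, 0]},
  {"translation": [-0.003, 0.001, -0.006], "twist": [0, 0, 0]},
  {"translation": [-0.003, 0.001, -0.002], "twist": [0, 0, 0]},
  {"translation": [-0.003, 0.001, 0.002], "twist": [0, 0, 0]},
  {"translation": [-0.003, 0.001, 0.004], "twist": [0, 0, 0]},
  {"translation": [-0.003, 0.001, 0.004], "twist": [0, 0, 0]},
])

```text
time: 19.15
position: [0.537, 0.1318, 0.2056]
orientation: [0.991, 0.132, 0.008, -0.002]
contact_force: [-5.7, 7.5, 30.0]
opening: 0.66
grip_force: 69.6
```

```bash
python3 -c "
from h import *
st()"
```

```text
t 19.15 p [0.537  0.1318 0.2056] phi -74.8 F [-5.7  7.5 30. ] T [ 2.557  2.083 -0.093] op 0.66 gf 69.6 q6 75.0
```

Call:
jog_arm([
  {"translation": [0, 0, -0.01], "twist": [0, 0, 0]},
  {"translation": [0.0015, 0.003, -0.016], "twist": [0, 0, 0]},
  {"translation": [0.0015, 0.003, -0.014], "twist": [0, 0, 0]},
  {"translation": [0.0015, 0.003, -0.01], "twist": [0, 0, 0]},
  {"translation": [0.0015, 0.003, -0.006], "twist": [0, 0, 0]},
  {"translation": [0.0015, 0.003, -0.003], "twist": [0, 0, 0]},
  {"translation": [0.0015, 0.003, -0.003], "twist": [0, 0, 0]},
])

```text
time: 19.85
position: [0.5382, 0.1284, 0.2062]
orientation: [0.991, 0.132, 0.006, -0.001]
contact_force: [-4.3, 5.5, 23.2]
opening: 0.659
grip_force: 69.0
```

```bash
python3 -c "
from h import *
st()"
```

```text
t 19.85 p [0.5382 0.1284 0.2062] phi -74.9 F [-4.3  5.5 23.2] T [ 1.943  1.902 -0.043] op 0.659 gf 69.0 q6 75.4
```

Call:
jog_arm([
  {"translation": [0, 0, -0.015], "twist": [0, 0, 0]},
  {"translation": [0, 0, -0.025], "twist": [0, 0, 0]},
  {"translation": [0, 0, -0.025], "twist": [0, 0, 0]},
  {"translation": [0, 0, -0.025], "twist": [0, 0, 0]},
])

```text
time: 20.25
position: [0.5344, 0.1265, 0.2242]
orientation: [0.991, 0.131, -0.001, 0.0]
contact_force: [-0.0, 0.3, -6.2]
opening: 0.655
grip_force: 66.2
```

```bash
cat > sfit.py <<'E'
from h import *
from scipy.optimize import minimize
S=3
def corners(h,z): return [(sx*h,sy*h,z) for sx,sy in((1,1),(-1,1),(-1,-1),(1,-1))]
def prep(c): return cv2.resize(cv2.GaussianBlur(c['frame'],(3,3),0).astype(np.float32),None,fx=S,fy=S,interpolation=cv2.INTER_LINEAR)
def sfit(c,cbg,tcp,off,yaw0,out=None):
    I=prep(c);B=prep(cbg)
    win=np.zeros(I.shape[:2],np.uint8)
    P=[(tcp[0]+a,tcp[1]+b,tcp[2]-off+z) for a in(-.05,.05) for b in(-.05,.05) for z in(-.02,.118)]
    uv=(proj(c,P)+.5)*S; u0=uv.min(0).astype(int);u1=uv.max(0).astype(int)
    I=I[u0[1]:u1[1],u0[0]:u1[0]];B=B[u0[1]:u1[1],u0[0]:u1[0]]
    cam=-np.array(c['R']).T@np.array(c['t'])
    def regs(p):
        R=Ro.from_euler('xyz',[p[3],p[4],0]).as_matrix()@Ro.from_euler('z',p[2]).as_matrix()
        base=np.array([p[0],p[1],tcp[2]-off+p[5]])
        W=lambda L: np.array(L)@R.T+base
        b=W(corners(.033,0));t=W(corners(.033,.112));h=W(corners(.029,.128)); L=[]
        q=lambda w:np.round(((proj(c,w)+.5)*S-u0)*16).astype(np.int32)
        m=np.zeros(I.shape[:2],np.uint8); k=0
        cv2.fillConvexPoly(m,cv2.convexHull(q(np.vstack([t,h]))),1,shift=4)
        for i in range(4):
            j=(i+1)%4; n=(b[i]+b[j])/2-b.mean(0)
            if n@(cam-(b[i]+t[j])/2)>0:
                k+=1; cv2.fillConvexPoly(m,q([b[i],b[j],t[j],t[i]]),1+k,shift=4)
        return m
    def cost(p):
        m=regs(p); r=np.minimum(((I-B)**2).sum(2),1500)*(m==0)
        s=r.sum()
        for k in(2,3,4):
            a=I[m==k]
            if len(a)>20: s+=np.minimum(((a-np.median(a,0))**2).sum(1),1500).sum()
        s+=0*(m==1).sum(); 
        a=I[m==1]; 
        if len(a): s+=.5*np.minimum(((a-np.median(a,0))**2).sum(1),1500).sum()
        s/=m.size
        return s+.5*((p[3]/.05)**2+(p[4]/.05)**2)+.5*(p[5]/.003)**2
    best=None
    for dy in(-.08,0,.08):
        x0=np.array([tcp[0],tcp[1],yaw0+dy,0,0,0]); sim=np.vstack([x0]+[x0+np.eye(6)[i]*[.004,.004,.08,.03,.03,.003][i] for i in range(6)])
        o=minimize(cost,x0,method='Nelder-Mead',options=dict(initial_simplex=sim,maxiter=600,xatol=1e-5,fatol=1e-4))
        if best is None or o.fun<best.fun: best=o
    p=best.x
    print('base-tcp mm',np.round((p[:2]-tcp[:2])*1e3,1),'base',np.round(p[:2],4),'yaw',np.degrees(p[2]).round(1),'tilt',np.degrees(p[3:5]).round(1),'dz',(p[5]*1e3).round(1),'cost',round(best.fun,1),round(cost([*tcp[:2],yaw0,0,0,0]),1))
    if out:
        m=regs(p); e=cv2.morphologyEx(m,cv2.MORPH_GRADIENT,np.ones((3,3)))>0; o=np.clip(I*1.2,0,255).astype(np.uint8)[:,:,::-1].copy(); raw=o.copy(); o[e]=(0,0,255); cv2.imwrite(out,np.hstack([raw,o]))
    return p
E
python3 - <<'E'
from sfit import *
y=np.radians(-11)
print('C before insertion'); sfit(load('side2'),load('side0'),np.array([.5528,.2287,.2478]),.1511,y,'pics/f2.png')
print('A first'); sfit(load('side5'),load('side3'),np.array([.5346,.1299,.2527]),.155,y,'pics/f5.png')
print('A second');sfit(load('side6'),load('side3'),np.array([.5347,.1317,.2191]),.155,y,'pics/f6.png')
print('A now');st();c=cap('side','side7'); sfit(c,load('side4'),manip.state()['position'],.155,y-.05,'pics/f7.png')
L=[cv2.resize(cv2.imread('pics/f%d.png'%k),(400,250)) for k in(2,5,6,7)]; cv2.imwrite('pics/f.png',np.vstack([np.hstack(L[:2]),np.hstack(L[2:])]))
E
```

```text
C before insertion
base-tcp mm [ 3.7 -6.6] base [0.5565 0.2221] yaw -4.4 tilt [-5.6 -1.8] dz -0.1 cost 201.7 235.7
A first
base-tcp mm [ 1. -3.] base [0.5356 0.1269] yaw -5.5 tilt [-5.2 -2. ] dz 1.9 cost 312.9 340.1
A second
base-tcp mm [ 1.7 -9.1] base [0.5364 0.1226] yaw -6.5 tilt [-7.2 -1.9] dz 1.9 cost 297.6 324.3
A now
t 20.25 p [0.5344 0.1265 0.2242] phi -75.0 F [-0.   0.3 -6.2] T [-0.02   0.026 -0.008] op 0.655 gf 66.2 q6 75.4
base-tcp mm [-3.2 -4.9] base [0.5311 0.1215] yaw -2.1 tilt [-6.4  0.4] dz 4.5 cost 320.7 354.5
```

View pics/f.png

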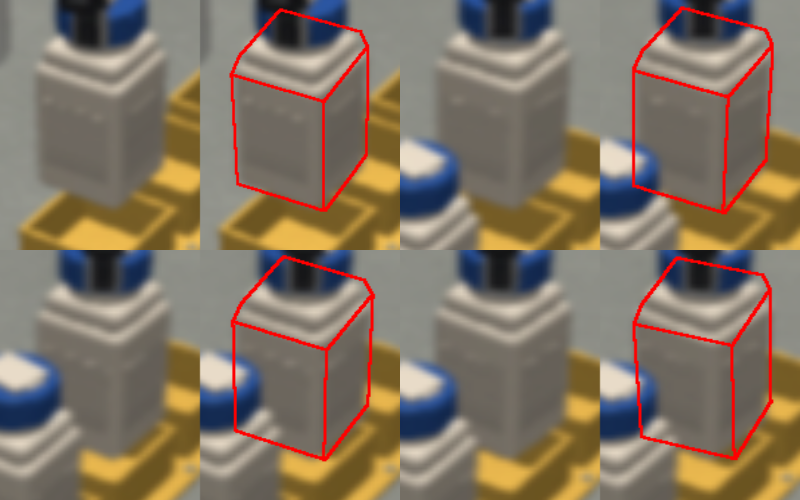

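```bash
cat > prof.py <<'E'
from h import *
from scipy.signal import find_peaks
H=.033
def prof(c,tcp,off,zs,label):
    cam=-np.array(c['R']).T@np.array(c['t']); v=cam[:2]-tcp[:2]; v/=np.linalg.norm(v); r=np.array([-v[1],v[0]])
    s=np.arange(-.06,.06,.0003); g=cv2.cvtColor(c['frame'],cv2.COLOR_RGB2LAB).astype(np.float32)
    acc=[]
    for z in zs:
        P=np.c_[tcp[0]+s*r[0],tcp[1]+s*r[1],np.full(len(s),tcp[2]-off+z)]
        uv=proj(c,P).astype(np.float32); acc.append(cv2.remap(g,uv[:,0].reshape(1,-1),uv[:,1].reshape(1,-1),cv2.INTER_CUBIC)[0])
    a=np.mean(acc,0); a=cv2.GaussianBlur(a.reshape(1,-1,3),(0,0),4)[0]
    d=np.linalg.norm(np.gradient(a,axis=0),axis=1); pk,_=find_peaks(d,height=.12*np.sort(d)[-20])
    print(label,'edges mm',[(round(s[i]*1e3,1),round(float(d[i]),2)) for i in pk])
    D=np.linalg.norm(cam[:2]-tcp[:2])
    for yaw in(-17,-14,-11,-8,-5):
        t=np.radians(yaw); out=[]
        for sx,sy in((1,1),(-1,1),(-1,-1),(1,-1)):
            w=np.array([np.cos(t)*sx-np.sin(t)*sy,np.sin(t)*sx+np.cos(t)*sy])*H; out.append((w@r)*1e3*D/(D-w@v))
        print('   yaw',yaw,np.round(sorted(out),1)) if label in('C','A1') else 0
E
python3 - <<'E'
from prof import *
zs=np.arange(.06,.1,.004)
prof(load('side2'),np.array([.5528,.2287,.2478]),.1511,zs,'C')
prof(load('side5'),np.array([.5346,.1299,.2527]),.155,zs,'A1')
prof(load('side6'),np.array([.5347,.1317,.2191]),.155,zs,'A2')
prof(load('side7'),np.array([.5344,.1265,.2242]),.155,zs,'A3')
print('seated C'); prof(load('side4'),np.array([.554,.229,.161]),.1511,zs,'Cseat')
E
```

```text
C edges mm [(np.float64(-44.4), 1.6), (np.float64(-39.6), 0.6), (np.float64(-21.6), 0.18), (np.float64(-3.9), 0.28), (np.float64(4.2), 0.3), (np.float64(12.0), 0.51), (np.float64(27.3), 0.68), (np.float64(41.1), 1.69), (np.float64(54.3), 0.48), (np.float64(56.7), 0.48)]
   yaw -17 [-46.6  -4.7   5.1  46.2]
   yaw -14 [-46.4  -7.    7.7  45.8]
   yaw -11 [-46.1  -9.3  10.2  45.2]
   yaw -8 [-45.6 -11.5  12.7  44.5]
   yaw -5 [-45.1 -13.8  15.1  43.7]
A1 edges mm [(np.float64(-42.6), 1.21), (np.float64(-31.8), 0.42), (np.float64(-24.6), 0.22), (np.float64(-18.9), 0.18), (np.float64(-6.0), 0.24), (np.float64(2.7), 0.23), (np.float64(7.2), 0.15), (np.float64(14.4), 0.51), (np.float64(29.1), 0.59), (np.float64(43.5), 1.99)]
   yaw -17 [-46.4  -6.9   7.6  45.8]
   yaw -14 [-46.1  -9.2  10.1  45.2]
   yaw -11 [-45.6 -11.5  12.6  44.6]
   yaw -8 [-45.  -13.8  15.   43.8]
   yaw -5 [-44.3 -16.   17.4  42.9]
A2 edges mm [(np.float64(-56.4), 0.5), (np.float64(-43.5), 1.09), (np.float64(-37.2), 0.39), (np.float64(-13.5), 0.12), (np.float64(-7.5), 0.25), (np.float64(6.0), 0.3), (np.float64(13.5), 0.42), (np.float64(19.8), 0.17), (np.float64(29.7), 0.7), (np.float64(43.8), 1.29), (np.float64(54.3), 0.14), (np.float64(56.4), 0.14)]
A3 edges mm [(np.float64(-42.9), 1.73), (np.float64(-37.8), 0.51), (np.float64(-29.7), 0.25), (np.float64(-13.5), 0.19), (np.float64(3.6), 0.35), (np.float64(10.5), 0.38), (np.float64(27.0), 0.46), (np.float64(30.9), 0.41), (np.float64(33.3), 0.41), (np.float64(44.4), 1.52)]
seated C
Cseat edges mm [(np.float64(-47.7), 1.85), (np.float64(-42.6), 0.33), (np.float64(-37.5), 0.43), (np.float64(-13.2), 0.22), (np.float64(-1.5), 0.43), (np.float64(7.2), 0.72), (np.float64(13.5), 0.27), (np.float64(24.6), 0.67), (np.float64(39.3), 3.05)]
```

```bash
python3 -c "
from h import *
go(.537,.1315,.205,289)"
```

```text
tr [0.004, -0.0041, 0.019] tw [-0.0, 0.2, -4.0] rows 0.5 phi0 -75.0
```

Call:
jog_arm([
  {"translation": [0.004, -0.004, 0], "twist": [0, 0, -4]},
  {"translation": [0.004, -0.004, 0.004], "twist": [0, 0, -4]},
  {"translation": [0.004, -0.004, 0.009], "twist": [0, 0, -4]},
  {"translation": [0.004, -0.004, 0.014], "twist": [0, 0, -4]},
  {"translation": [0.004, -0.004, 0.019], "twist": [0, 0, -4]},
  {"translation": [0.004, -0.004, 0.023], "twist": [0, 0, -4]},
  {"translation": [0.004, -0.004, 0.023], "twist": [0, 0, -4]},
])

```text
time: 21.0
position: [0.5373, 0.1315, 0.2018]
orientation: [0.986, 0.165, -0.001, 0.0]
contact_force: [-1.4, 0.5, -4.8]
opening: 0.663
grip_force: 66.2
```

```bash
python3 -c "
from h import *
st()"
```

```text
t 21.0 p [0.5373 0.1315 0.2018] phi -71.0 F [-1.4  0.5 -4.8] T [-0.022  0.133  0.005] op 0.663 gf 66.2 q6 79.1
```

Call:
jog_arm([
  {"translation": [0, 0, 0.007], "twist": [0, 0, 0]},
  {"translation": [0, 0, 0.014], "twist": [0, 0, 0]},
  {"translation": [0, 0, 0.021], "twist": [0, 0, 0]},
  {"translation": [0, 0, 0.028], "twist": [0, 0, 0]},
  {"translation": [0, 0, 0.034], "twist": [0, 0, 0]},
  {"translation": [0, 0, 0.038], "twist": [0, 0, 0]},
  {"translation": [0, 0, 0.038], "twist": [0, 0, 0]},
])

```text
time: 21.7
position: [0.5384, 0.132, 0.1657]
orientation: [0.986, 0.166, 0.001, -0.0]
contact_force: [-0.4, -0.0, -1.3]
opening: 0.661
grip_force: 66.8
```

```bash
python3 -c "
from h import *
st()"
```

```text
t 21.7 p [0.5384 0.132  0.1657] phi -70.9 F [-0.4 -0.  -1.3] T [0.258 0.528 0.013] op 0.661 gf 66.8 q6 79.1
```

Seated. Press slightly and turn 64°.

Call:
jog_arm([
  {"translation": [0, 0, 0.002], "twist": [0, 0, 0]},
  {"translation": [0, 0, 0.003], "twist": [0, 0, 8]},
  {"translation": [0, 0, 0.003], "twist": [0, 0, 16]},
  {"translation": [0, 0, 0.003], "twist": [0, 0, 24]},
  {"translation": [0, 0, 0.003], "twist": [0, 0, 32]},
  {"translation": [0, 0, 0.0035], "twist": [0, 0, 40]},
  {"translation": [0, 0, 0.0035], "twist": [0, 0, 48]},
  {"translation": [0, 0, 0.004], "twist": [0, 0, 56]},
  {"translation": [0, 0, 0.004], "twist": [0, 0, 64]},
])

```text
time: 22.6
position: [0.5393, 0.1322, 0.1643]
orientation: [0.923, -0.384, 0.002, -0.002]
contact_force: [-3.8, 2.8, 12.4]
opening: 0.655
grip_force: 67.9
```

```bash
python3 -c "
from h import *
st()"
```

```text
t 22.6 p [0.5393 0.1322 0.1643] phi -135.2 F [-3.8  2.8 12.4] T [0.451 1.829 0.099] op 0.655 gf 67.9 q6 14.8
```

Call:
jog_arm([
  {"translation": [0, 0, 0], "twist": [0, 0, 5]},
  {"translation": [0, 0, 0], "twist": [0, 0, 10]},
  {"translation": [0, 0, 0.0003], "twist": [0, 0, 15]},
])

```text
time: 22.9
position: [0.5392, 0.1322, 0.164]
orientation: [0.866, -0.501, 0.002, -0.002]
contact_force: [-4.7, 2.0, 14.1]
opening: 0.656
grip_force: 68.0
```

```bash
python3 -c "
from h import *
st()"
```

```text
t 22.9 p [0.5392 0.1322 0.164 ] phi -150.1 F [-4.7  2.  14.1] T [0.589 2.114 0.121] op 0.656 gf 68.0 q6 -0.1
```

Call:
jog_arm([
  {"translation": [0, 0, 0], "twist": [0, 0, 5]},
  {"translation": [0, 0, 0], "twist": [0, 0, 10]},
  {"translation": [0, 0, 0.0003], "twist": [0, 0, 15]},
])

```text
time: 23.2
position: [0.5391, 0.1323, 0.1638]
orientation: [0.793, -0.609, 0.002, -0.002]
contact_force: [-5.8, 2.4, 14.8]
opening: 0.655
grip_force: 68.1
```

```bash
python3 -c "
from h import *
st()"
```

```text
t 23.2 p [0.5391 0.1323 0.1638] phi -165.1 F [-5.8  2.4 14.8] T [0.806 2.397 0.134] op 0.655 gf 68.1 q6 -15.1
```

Call:
jog_arm([
  {"translation": [0, 0, 0], "twist": [0, 0, 5]},
  {"translation": [0, 0, 0], "twist": [0, 0, 10]},
  {"translation": [0, 0, 0.0003], "twist": [0, 0, 15]},
])

```text
time: 23.5
position: [0.5391, 0.1324, 0.1635]
orientation: [-0.707, 0.708, -0.001, 0.003]
contact_force: [-5.5, 2.5, 16.5]
opening: 0.656
grip_force: 68.1
```

```bash
python3 -c "
from h import *
st()"
```

```text
t 23.5 p [0.5391 0.1324 0.1635] phi 179.9 F [-5.5  2.5 16.5] T [0.96  2.531 0.089] op 0.656 gf 68.1 q6 -30.1
```

Call:
jog_arm([
  {"translation": [0, 0, 0], "twist": [0, 0, 5]},
  {"translation": [0, 0, 0], "twist": [0, 0, 10]},
  {"translation": [0, 0, 0], "twist": [0, 0, 15]},
])

```text
time: 23.8
position: [0.539, 0.1325, 0.1634]
orientation: [-0.608, 0.794, -0.001, 0.003]
contact_force: [-6.0, 2.7, 13.1]
opening: 0.655
grip_force: 68.0
```

```bash
python3 -c "
from h import *
st()"
```

```text
t 23.8 p [0.539  0.1325 0.1634] phi 164.9 F [-6.   2.7 13.1] T [1.056 2.451 0.402] op 0.655 gf 68.0 q6 -45.1
```

Call:
jog_arm([
  {"translation": [0, 0, 0], "twist": [0, 0, 3]},
  {"translation": [0, 0, 0], "twist": [0, 0, 6]},
])

```text
time: 24.0
position: [0.539, 0.1326, 0.1635]
orientation: [-0.567, 0.824, -0.001, 0.003]
contact_force: [-5.4, 2.7, 13.3]
opening: 0.655
grip_force: 68.0
```

```bash
python3 -c "
from h import *
st()"
```

```text
t 24.0 p [0.539  0.1326 0.1635] phi 159.0 F [-5.4  2.7 13.3] T [1.065 2.444 0.581] op 0.655 gf 68.0 q6 -51.0
```

Call:
jog_arm([
  {"translation": [0, 0, 0], "twist": [0, 0, 6]},
  {"translation": [0, 0, 0], "twist": [0, 0, 6]},
  {"translation": [0, 0, 0], "twist": [0, 0, 6]},
  {"translation": [0, 0, 0], "twist": [0, 0, 6]},
  {"translation": [0, 0, 0], "twist": [0, 0, 6]},
  {"translation": [0, 0, 0], "twist": [0, 0, 6]},
  {"translation": [0, 0, -0.03], "twist": [0, 0, 6]},
  {"translation": [0, 0, -0.07], "twist": [0, 0, 6]},
  {"translation": [0, 0, -0.087], "twist": [0, 0, 6]},
  {"translation": [0, 0, -0.087], "twist": [0, 0, 6]},
], grip=0)

```text
time: 25.0
position: [0.5392, 0.132, 0.2502]
orientation: [-0.523, 0.852, -0.001, 0.003]
contact_force: [0.2, -0.2, 0.6]
opening: 1.003
grip_force: 0.0
```

```bash
python3 -c "
from h import *
st();go(.537,.1315,.192,152.5)"
```

```text
t 25.0 p [0.5392 0.132  0.2502] phi 153.1 F [ 0.2 -0.2  0.6] T [ 0.06   0.017 -0.01 ] op 1.003 gf 0.0 q6 -56.9
tr [0.0017, 0.002, 0.0582] tw [-0.3, 0.3, 0.6] rows 1.2 phi0 153.1
```

Call:
jog_arm([
  {"translation": [0.001, 0.002, 0], "twist": [0, 0, 0]},
  {"translation": [0.001, 0.002, 0], "twist": [0, 0, 0]},
  {"translation": [0.001, 0.002, 0], "twist": [0, 0, 0]},
  {"translation": [0.001, 0.002, 0], "twist": [0, 0, 0]},
  {"translation": [0.001, 0.002, 0], "twist": [0, 0, 0]},
  {"translation": [0.001, 0.002, 0], "twist": [0, 0, 0]},
  {"translation": [0.001, 0.002, 0], "twist": [0, 0, 0]},
  {"translation": [0.001, 0.002, 0], "twist": [0, 0, 0]},
  {"translation": [0.001, 0.002, 0.01], "twist": [0, 0, 0]},
  {"translation": [0.001, 0.002, 0.02], "twist": [0, 0, 0]},
  {"translation": [0.001, 0.002, 0.028], "twist": [0, 0, 0]},
  {"translation": [0.001, 0.002, 0.035], "twist": [0, 0, 0]},
  {"translation": [0.001, 0.002, 0.04], "twist": [0, 0, 0]},
  {"translation": [0.001, 0.002, 0.045], "twist": [0, 0, 0]},
  {"translation": [0.001, 0.002, 0.05], "twist": [0, 0, 0]},
  {"translation": [0.001, 0.002, 0.053], "twist": [0, 0, 0]},
  {"translation": [0.001, 0.002, 0.056], "twist": [0, 0, 0]},
  {"translation": [0.001, 0.002, 0.058], "twist": [0, 0, 0]},
], grip=1)

```text
time: 26.8
position: [0.537, 0.1305, 0.1928]
orientation: [-0.523, 0.852, -0.002, 0.002]
contact_force: [-6.7, -4.2, 25.1]
opening: 0.0
grip_force: 12.7
```

Call:
jog_arm([
  {"translation": [0, 0, -0.03], "twist": [0, 0, 0]},
  {"translation": [0, 0, -0.07], "twist": [0, 0, 0]},
  {"translation": [0, 0, -0.07], "twist": [0, 0, 0]},
])

```text
time: 27.1
position: [0.538, 0.1324, 0.2645]
orientation: [-0.523, 0.852, -0.001, 0.005]
contact_force: [0.0, -0.1, 0.3]
opening: -0.0
grip_force: 0.0
```

Run:
```python
from fit import *
c=cap('top','top8'); p=fit(c,.4745,-.3377,TH=9); print(np.round(p,4))
cap('side','side8')
st();go(p[0],p[1],.262,238)
```

```text
[ 0.4744 -0.3373 23.4781  0.1085]
t 27.2 p [0.5359 0.1323 0.2594] phi 153.0 F [ 0.2 -0.1  0.2] T [-0.055  0.035 -0.002] op -0.001 gf 0.0 q6 -57.0
tr [0.4465, -0.1581, -0.0037] tw [-0.1, 0.1, -85.0] rows 9.9 phi0 153.0
```

Call:
jog_arm([
  {"translation": [0.4465, -0.158, -0.004], "twist": [0, 0, -85]},
  {"translation": [0.4465, -0.158, -0.004], "twist": [0, 0, -85]},
  {"translation": [0.4465, -0.158, -0.004], "twist": [0, 0, -85]},
  {"translation": [0.4465, -0.158, -0.004], "twist": [0, 0, -85]},
  {"translation": [0.4465, -0.158, -0.004], "twist": [0, 0, -85]},
  {"translation": [0.4465, -0.158, -0.004], "twist": [0, 0, -85]},
  {"translation": [0.4465, -0.158, -0.004], "twist": [0, 0, -85]},
  {"translation": [0.4465, -0.158, -0.004], "twist": [0, 0, -85]},
  {"translation": [0.4465, -0.158, -0.004], "twist": [0, 0, -85]},
  {"translation": [0.4465, -0.158, -0.004], "twist": [0, 0, -85]},
  {"translation": [0.4465, -0.158, -0.004], "twist": [0, 0, -85]},
  {"translation": [0.4465, -0.158, -0.004], "twist": [0, 0, -85]},
  {"translation": [0.4465, -0.158, -0.004], "twist": [0, 0, -85]},
  {"translation": [0.4465, -0.158, -0.004], "twist": [0, 0, -85]},
], grip=0)

```text
time: 28.6
position: [0.474, -0.337, 0.2621]
orientation: [0.961, -0.276, -0.0, -0.0]
contact_force: [0.2, -0.2, -0.0]
opening: 1.001
grip_force: 0.0
```

```bash
python3 -c "
from h import *
st();go(.4744,-.3373,.152,238)"
```

```text
t 28.6 p [ 0.474  -0.337   0.2621] phi -122.0 F [ 0.2 -0.2 -0. ] T [-0.033  0.035 -0.015] op 1.001 gf 0.0 q6 78.0
tr [0.0006, 0.0001, 0.1101] tw [-0.0, 0.1, 0.0] rows 2.2 phi0 -122.0
```

Call:
jog_arm([
  {"translation": [0.0006, 0, 0.04], "twist": [0, 0, 0]},
  {"translation": [0.0006, 0, 0.07], "twist": [0, 0, 0]},
  {"translation": [0.0006, 0, 0.09], "twist": [0, 0, 0]},
  {"translation": [0.0006, 0, 0.1], "twist": [0, 0, 0]},
  {"translation": [0.0006, 0, 0.109], "twist": [0, 0, 0]},
  {"translation": [0.0006, 0, 0.109], "twist": [0, 0, 0]},
])

```text
time: 29.2
position: [0.4745, -0.3377, 0.1534]
orientation: [0.961, -0.275, -0.0, -0.0]
contact_force: [1.0, -0.1, -0.3]
opening: 1.003
grip_force: 0.0
```

Call:
jog_arm([
  {"translation": [0, 0, 0], "twist": [0, 0, 0]},
  {"translation": [0, 0, 0], "twist": [0, 0, 0]},
  {"translation": [0, 0, 0], "twist": [0, 0, 0]},
  {"translation": [0, 0, 0], "twist": [0, 0, 0]},
  {"translation": [0, 0, 0], "twist": [0, 0, 0]},
  {"translation": [0, 0, 0], "twist": [0, 0, 0]},
  {"translation": [0, 0, 0], "twist": [0, 0, 0]},
  {"translation": [0, 0, 0], "twist": [0, 0, 0]},
], grip=1)

```text
time: 30.0
position: [0.4754, -0.3384, 0.1553]
orientation: [0.961, -0.275, 0.002, 0.0]
contact_force: [1.1, 3.2, 5.1]
opening: 0.659
grip_force: 63.1
```

Call:
jog_arm([
  {"translation": [0, 0, -0.01], "twist": [0, 0, 0]},
  {"translation": [0, 0, -0.03], "twist": [0, 0, 0]},
  {"translation": [0, 0, -0.06], "twist": [0, 0, 0]},
  {"translation": [0, 0, -0.09], "twist": [0, 0, 0]},
  {"translation": [0, 0, -0.1], "twist": [0, 0, 0]},
  {"translation": [0, 0, -0.1], "twist": [0, 0, 0]},
])

```text
time: 30.6
position: [0.4747, -0.3384, 0.2545]
orientation: [0.961, -0.275, 0.001, -0.0]
contact_force: [0.6, -0.3, -4.6]
opening: 0.661
grip_force: 65.0
```

```bash
python3 -c "
from h import *
st();go(.5182,.0336,.252,238-24+90-11)"
```

```text
t 30.6 p [ 0.4747 -0.3384  0.2545] phi -122.0 F [ 0.6 -0.3 -4.6] T [ 0.079 -0.227  0.018] op 0.661 gf 65.0 q6 78.2
tr [-0.16, -0.3386, 0.0024] tw [0.0, -0.1, -55.0] rows 7.5 phi0 -122.0
```

Call:
jog_arm([
  {"translation": [-0.01, -0.022, 0], "twist": [0, 0, -4]},
  {"translation": [-0.027, -0.057, 0], "twist": [0, 0, -10]},
  {"translation": [-0.043, -0.091, 0], "twist": [0, 0, -16]},
  {"translation": [-0.06, -0.127, 0], "twist": [0, 0, -22]},
  {"translation": [-0.076, -0.161, 0], "twist": [0, 0, -28]},
  {"translation": [-0.092, -0.195, 0], "twist": [0, 0, -34]},
  {"translation": [-0.108, -0.229, 0], "twist": [0, 0, -40]},
  {"translation": [-0.124, -0.263, 0], "twist": [0, 0, -46]},
  {"translation": [-0.14, -0.297, 0], "twist": [0, 0, -51]},
  {"translation": [-0.152, -0.322, 0], "twist": [0, 0, -55]},
  {"translation": [-0.158, -0.335, 0], "twist": [0, 0, -55]},
  {"translation": [-0.16, -0.3385, 0], "twist": [0, 0, -55]},
  {"translation": [-0.16, -0.3385, 0], "twist": [0, 0, -55]},
  {"translation": [-0.16, -0.3385, 0], "twist": [0, 0, -55]},
])

```text
time: 32.0
position: [0.5175, 0.0327, 0.2532]
orientation: [0.98, 0.199, -0.001, 0.0]
contact_force: [-0.6, -0.6, -3.3]
opening: 0.655
grip_force: 65.4
```

Run:
```python
from prof import *
st();go(.5182,.0336,.2,293); c=cap('side','side9'); prof(c,manip.state()['position'],.155,np.arange(.03,.1,.004),'A1')
```

```text
t 32.0 p [0.5175 0.0327 0.2532] phi -67.0 F [-0.6 -0.6 -3.3] T [ 0.004  0.009 -0.051] op 0.655 gf 65.4 q6 92.0
tr [0.0011, -0.0005, 0.0532] tw [0.0, 0.1, -0.0] rows 1.1 phi0 -67.0
A1 edges mm [(np.float64(-55.8), 0.31), (np.float64(-41.4), 1.36), (np.float64(-34.5), 0.17), (np.float64(11.4), 0.29), (np.float64(20.1), 0.41), (np.float64(26.4), 0.43), (np.float64(42.9), 2.07)]
   yaw -17 [-46.1  -8.8   9.5  45.4]
   yaw -14 [-45.7 -11.1  12.   44.8]
   yaw -11 [-45.1 -13.4  14.5  44. ]
   yaw -8 [-44.4 -15.6  16.9  43.2]
   yaw -5 [-43.6 -17.8  19.2  42.2]
```

Call:
jog_arm([
  {"translation": [0.001, -0.0005, 0.02], "twist": [0, 0, 0]},
  {"translation": [0.001, -0.0005, 0.032], "twist": [0, 0, 0]},
  {"translation": [0.001, -0.0005, 0.04], "twist": [0, 0, 0]},
  {"translation": [0.001, -0.0005, 0.045], "twist": [0, 0, 0]},
  {"translation": [0.001, -0.0005, 0.05], "twist": [0, 0, 0]},
  {"translation": [0.001, -0.0005, 0.053], "twist": [0, 0, 0]},
  {"translation": [0.001, -0.0005, 0.053], "twist": [0, 0, 0]},
])

```text
time: 32.75
position: [0.5185, 0.0345, 0.2006]
orientation: [0.98, 0.2, -0.0, 0.0]
contact_force: [0.1, 0.3, -4.0]
opening: 0.66
grip_force: 65.5
```

```bash
python3 -c "
from h import *
st()"
```

```text
t 32.75 p [0.5185 0.0345 0.2006] phi -67.0 F [ 0.1  0.3 -4. ] T [-0.066  0.053  0.016] op 0.66 gf 65.5 q6 92.0
```

In the pocket mouth without contact; go down.

Call:
jog_arm([
  {"translation": [0, 0, 0.007], "twist": [0, 0, 0]},
  {"translation": [0, 0, 0.014], "twist": [0, 0, 0]},
  {"translation": [0, 0, 0.021], "twist": [0, 0, 0]},
  {"translation": [0, 0, 0.028], "twist": [0, 0, 0]},
  {"translation": [0, 0, 0.033], "twist": [0, 0, 0]},
  {"translation": [0, 0, 0.037], "twist": [0, 0, 0]},
  {"translation": [0, 0, 0.037], "twist": [0, 0, 0]},
])

```text
time: 33.45
position: [0.5197, 0.0349, 0.1656]
orientation: [0.98, 0.2, 0.002, 0.0]
contact_force: [-2.3, 1.6, 3.4]
opening: 0.654
grip_force: 66.6
```

```bash
python3 -c "
from h import *
st()"
```

```text
t 33.45 p [0.5197 0.0349 0.1656] phi -66.9 F [-2.3  1.6  3.4] T [0.521 0.887 0.001] op 0.654 gf 66.6 q6 92.0
```

Call:
jog_arm([
  {"translation": [0, 0, 0.002], "twist": [0, 0, 0]},
  {"translation": [0, 0, 0.002], "twist": [0, 0, 8]},
  {"translation": [0, 0, 0.002], "twist": [0, 0, 16]},
  {"translation": [0, 0, 0.002], "twist": [0, 0, 24]},
  {"translation": [0, 0, 0.0025], "twist": [0, 0, 32]},
  {"translation": [0, 0, 0.0025], "twist": [0, 0, 40]},
  {"translation": [0, 0, 0.0025], "twist": [0, 0, 48]},
  {"translation": [0, 0, 0.003], "twist": [0, 0, 56]},
  {"translation": [0, 0, 0.003], "twist": [0, 0, 64]},
])

```text
time: 34.35
position: [0.5203, 0.0346, 0.1642]
orientation: [0.936, -0.352, 0.003, -0.001]
contact_force: [-4.5, 1.2, 11.6]
opening: 0.659
grip_force: 67.1
```

```bash
python3 -c "
from h import *
st()"
```

```text
t 34.35 p [0.5203 0.0346 0.1642] phi -131.2 F [-4.5  1.2 11.6] T [0.366 1.632 0.094] op 0.659 gf 67.1 q6 27.6
```

Call:
jog_arm([
  {"translation": [0, 0, 0], "twist": [0, 0, 5]},
  {"translation": [0, 0, 0], "twist": [0, 0, 10]},
  {"translation": [0, 0, 0.0003], "twist": [0, 0, 15]},
])

```text
time: 34.65
position: [0.5201, 0.0345, 0.1639]
orientation: [0.883, -0.47, 0.002, -0.001]
contact_force: [-5.5, 2.2, 13.8]
opening: 0.654
grip_force: 67.3
```

```bash
python3 -c "
from h import *
st()"
```

```text
t 34.65 p [0.5201 0.0345 0.1639] phi -146.1 F [-5.5  2.2 13.8] T [0.58  1.994 0.087] op 0.654 gf 67.3 q6 12.8
```

Call:
jog_arm([
  {"translation": [0, 0, 0], "twist": [0, 0, 5]},
  {"translation": [0, 0, 0], "twist": [0, 0, 10]},
  {"translation": [0, 0, 0.0003], "twist": [0, 0, 15]},
])

```text
time: 34.95
position: [0.52, 0.0346, 0.1637]
orientation: [0.814, -0.581, 0.002, -0.002]
contact_force: [-4.8, 2.7, 14.7]
opening: 0.657
grip_force: 67.4
```

```bash
python3 -c "
from h import *
st()"
```

```text
t 34.95 p [0.52   0.0346 0.1637] phi -161.1 F [-4.8  2.7 14.7] T [0.76  2.323 0.117] op 0.657 gf 67.4 q6 -2.2
```

Call:
jog_arm([
  {"translation": [0, 0, 0], "twist": [0, 0, 5]},
  {"translation": [0, 0, 0], "twist": [0, 0, 10]},
  {"translation": [0, 0, 0.0003], "twist": [0, 0, 15]},
])

```text
time: 35.25
position: [0.5198, 0.0348, 0.1634]
orientation: [0.731, -0.683, 0.002, -0.002]
contact_force: [-6.2, 3.5, 16.6]
opening: 0.659
grip_force: 67.4
```

```bash
python3 -c "
from h import *
st()"
```

```text
t 35.25 p [0.5198 0.0348 0.1634] phi -176.1 F [-6.2  3.5 16.6] T [1.048 2.694 0.117] op 0.659 gf 67.4 q6 -17.2
```

Call:
jog_arm([
  {"translation": [0, 0, 0], "twist": [0, 0, 5]},
  {"translation": [0, 0, 0], "twist": [0, 0, 10]},
  {"translation": [0, 0, 0], "twist": [0, 0, 15]},
])

```text
time: 35.55
position: [0.5197, 0.0349, 0.1634]
orientation: [-0.636, 0.772, -0.001, 0.002]
contact_force: [-7.2, 2.2, 15.4]
opening: 0.658
grip_force: 67.4
```

```bash
python3 -c "
from h import *
st()"
```

```text
t 35.55 p [0.5197 0.0349 0.1634] phi 169.0 F [-7.2  2.2 15.4] T [1.228 2.764 0.598] op 0.658 gf 67.4 q6 -32.2
```

Call:
jog_arm([
  {"translation": [0, 0, 0], "twist": [0, 0, 0]},
  {"translation": [0, 0, 0], "twist": [0, 0, 0]},
  {"translation": [0, 0, 0], "twist": [0, 0, 0]},
  {"translation": [0, 0, 0], "twist": [0, 0, 0]},
  {"translation": [0, 0, 0], "twist": [0, 0, 0]},
  {"translation": [0, 0, 0], "twist": [0, 0, 0]},
  {"translation": [0, 0, -0.03], "twist": [0, 0, 0]},
  {"translation": [0, 0, -0.07], "twist": [0, 0, 0]},
  {"translation": [0, 0, -0.087], "twist": [0, 0, 0]},
  {"translation": [0, 0, -0.087], "twist": [0, 0, 0]},
], grip=0)

```text
time: 36.55
position: [0.5201, 0.0346, 0.2501]
orientation: [-0.636, 0.771, -0.001, 0.003]
contact_force: [0.1, -0.0, 0.6]
opening: 1.001
grip_force: 0.0
```

```bash
python3 -c "
from h import *
st();go(.518,.0335,.192,169)"
```

```text
t 36.55 p [0.5201 0.0346 0.2501] phi 169.1 F [ 0.1 -0.   0.6] T [-0.031  0.018 -0.031] op 1.001 gf 0.0 q6 -32.0
tr [0.0017, 0.0022, 0.0581] tw [-0.3, 0.1, 0.1] rows 1.2 phi0 169.1
```

Call:
jog_arm([
  {"translation": [0.001, 0.002, 0], "twist": [0, 0, 0]},
  {"translation": [0.001, 0.002, 0], "twist": [0, 0, 0]},
  {"translation": [0.001, 0.002, 0], "twist": [0, 0, 0]},
  {"translation": [0.001, 0.002, 0], "twist": [0, 0, 0]},
  {"translation": [0.001, 0.002, 0], "twist": [0, 0, 0]},
  {"translation": [0.001, 0.002, 0], "twist": [0, 0, 0]},
  {"translation": [0.001, 0.002, 0], "twist": [0, 0, 0]},
  {"translation": [0.001, 0.002, 0], "twist": [0, 0, 0]},
  {"translation": [0.001, 0.002, 0.01], "twist": [0, 0, 0]},
  {"translation": [0.001, 0.002, 0.02], "twist": [0, 0, 0]},
  {"translation": [0.001, 0.002, 0.028], "twist": [0, 0, 0]},
  {"translation": [0.001, 0.002, 0.035], "twist": [0, 0, 0]},
  {"translation": [0.001, 0.002, 0.04], "twist": [0, 0, 0]},
  {"translation": [0.001, 0.002, 0.045], "twist": [0, 0, 0]},
  {"translation": [0.001, 0.002, 0.05], "twist": [0, 0, 0]},
  {"translation": [0.001, 0.002, 0.053], "twist": [0, 0, 0]},
  {"translation": [0.001, 0.002, 0.056], "twist": [0, 0, 0]},
  {"translation": [0.001, 0.002, 0.058], "twist": [0, 0, 0]},
], grip=1)

```text
time: 38.35
position: [0.5201, 0.0329, 0.1928]
orientation: [-0.637, 0.771, -0.004, 0.003]
contact_force: [2.4, -3.9, 17.9]
opening: -0.0
grip_force: 8.9
```

Call:
jog_arm([
  {"translation": [0, 0, -0.03], "twist": [0, 0, 0]},
  {"translation": [0, 0, -0.07], "twist": [0, 0, 0]},
  {"translation": [0, 0, -0.11], "twist": [0, 0, 0]},
  {"translation": [0.05, 0.1, -0.15], "twist": [0, 0, 0]},
  {"translation": [0.12, 0.15, -0.15], "twist": [0, 0, 0]},
  {"translation": [0.19, 0.19, -0.15], "twist": [0, 0, 0]},
  {"translation": [0.22, 0.2, -0.15], "twist": [0, 0, 0]},
  {"translation": [0.22, 0.2, -0.15], "twist": [0, 0, 0]},
  {"translation": [0.22, 0.2, -0.15], "twist": [0, 0, 0]},
])

```text
time: 39.25
position: [0.2808, -0.1407, 0.3387]
orientation: [-0.637, 0.771, -0.0, 0.001]
contact_force: [1.3, -0.2, 0.4]
opening: 0.004
grip_force: 0.0
```

Run:
```python
from h import *
st(); L=[]
for n in('side','top'):
    c=cap(n,n+'10'); u=proj(c,[(.535,.13,.12)])[0].astype(int)
    L.append(cv2.resize(np.clip(c['frame'][u[1]-65:u[1]+65,u[0]-43:u[0]+43,::-1]*1.3,0,255).astype(np.uint8),(396,598),interpolation=cv2.INTER_CUBIC))
cv2.imwrite('pics/fin.png',np.hstack(L))
```

```text
t 39.25 p [ 0.2808 -0.1407  0.3387] phi 169.1 F [ 1.3 -0.2  0.4] T [-0.181 -0.119  0.031] op 0.004 gf 0.0 q6 -13.7
```

View pics/fin.png

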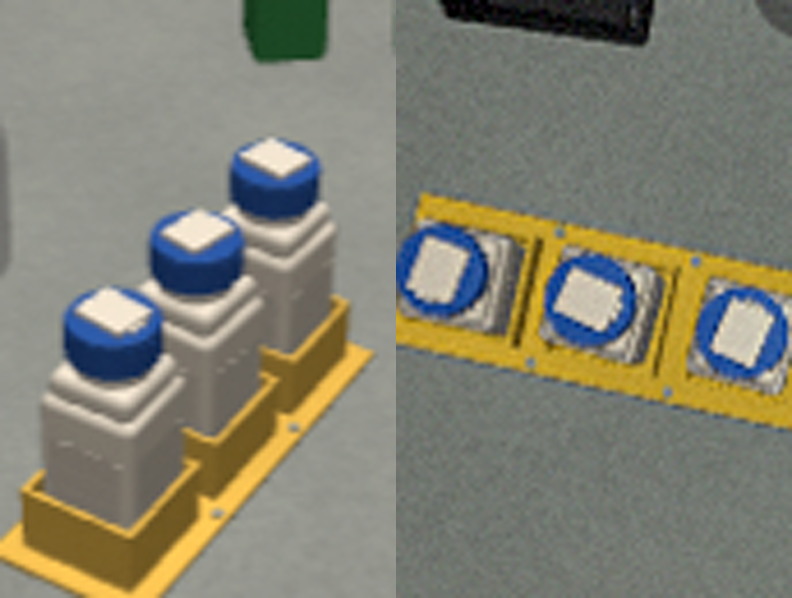

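```bash
python3 -c "
from workcell import manip
print(manip.sign_off())"
```

```text
the job is handed in; nothing more can be done
None
```

I handed the job in at about 39 s: all three tubs are down in the holder, lids turned to about 0.6 N m (about 0.2–0.25 rad on the seal, under the 0.60 limit) and flaps pressed flat, with no verdict returned by `sign_off`.

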